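# Free the stiff head of a pepper mill in the one-handed jar clamp

### The arm

A 7-joint arm with a two-finger parallel gripper is mounted at the origin on a cart in front of the work surface, level with it; the furniture and walls round the work are solid. World frame = base frame: x ahead of the robot, y to its left, z up, the work surface at z = 0. Lengths are in m, angles in rad, forces in N, time in s.
With the tool pointing down it reaches from about 0.425 to 0.925 m from the base axis. Payload 6.8 kg.
Tool frame: the origin (TCP) lies on the front face of the gripper's body, between the roots of the fingers; the fingertips stand 73 mm ahead of it and the grasp point (between the pads) lies 54 mm ahead of it; z points along the fingers, x is the direction in which the jaws open and shut, and the axes are right-handed (so a half turn about z gives the same grasp; the last joint's range is limited). The gripper opens to 85 mm and grips with 20 to 120 N. Pads are 22 mm wide; open, the fingers measure 114 mm over their backs; the gripper's body (76 mm by 85 mm) begins 54 mm behind the grasp point. The pads swing forward as they close: fully open they stand 13 mm farther back than shut.
Start: joints at [-1.309, 0.477, 0.022, 1.555, -0.011, 1.109, -0.083], TCP at [0.244, 0.629, 0.304] pointing down, gripper open.
Joint ranges: [-2.96, 2.96], [-0.34, 2.1], [-1.41, 1.46], [0.24, 2.44], [-1.37, 4.51], [0.17, 1.92], [-2.96, 2.96]. Speed limits (rad/s): [2.39, 2.39, 3.14, 3.14, 3.14, 3.14, 3.14].

### API

Orientations are given as a unit quaternion [w, x, y, z].
In Python, from station import get_obs, read_camera, hand_in gives the robot as it stands. The module is installed in compiled form; this text tells all that it offers.
- The arm moves only by the shell command python3 -m creep 'ROWS' [FORCE]. ROWS is JSON, a list that holds one entry, the list of rows, each a list of 7 numbers: the turn, a rotation vector about the tool's x, y, z in rad, then the shift along the tool's x, y, z in m, then the finger opening in m, from 0 to 0.0854. A call has 1 to 20 rows; each row shifts and turns the pose as measured when the row begins, along the tool's axes as they then stand; what a row does not reach is not made up. A row lasts 1/12 s, in which the tool goes at most 41.7 mm and 7.16 degrees, less where a joint would pass 70% of its speed; a pose out of reach is approached as far as the arm can. A call is refused whole if a number of a shift passes 0.0417 or a number of a turn 0.125, either way. A call with a gripper value outside its range is refused whole. The fingers move at their own pace and stop on an object; FORCE is the grip in N (left out, the last holds). Time passes only in rows, so rows that do not move let the fingers close. It gives the time, the measured TCP pose, the force and the opening at its end, in the units of the state.
- get_obs(): the state, without advancing time (a new reading comes with each control period).
- read_camera(name): name is "scene" or "top" or "wrist"; returns a dict with "color" (420x560x3 uint8, red, green, blue), "range_z" (420x560 float32, m along the optical axis (not along the pixel's ray), 0 where there is no reading), "fovy" (degrees; the focal length in pixels is half the picture's height over the tangent of half this angle, whatever the lens; pixels are square), "cx", "cy" (the principal point, pixels), "D" ([k1, k2, p1, p2, k3] as OpenCV has them; the pictures are not rectified), "rvec" (rotation vector, rad) and "tvec" (3), from world to camera coordinates, as OpenCV has them. Camera axes: x right, y down, z forward; pixel columns grow to the right and rows downward; lengths in m; the calibration is good to about 2 mm. A picture is of the moment at which its call begins.
- hand_in(): hands the job in, once; it reports no verdict.
The state is a dict: "t": time; "q": joint angles; "joint_vel": joint speeds; "joint_torque": joint torques, N m; "eef_pos": TCP position; "tool_rot": TCP orientation; "contact_force": force on the tool from outside, world axes, zero at the start; "torque": the same for the moment, N m; "gripper_width": opening from 0.0 (shut) to 1.0 (fully open).
Only numpy, scipy, OpenCV 4.12 (cv2) and the standard library are available. Lean on these libraries where they do the work, as an engineer would, in place of code of your own. Each camera call takes 0.05 s, during which the arm holds its last target.

### The job

The pepper mill's head has gone stiff, so hold the mill in the jar clamp: stand it upright against the V of the clamp, let go, and swing the clamp's handle over centre until it locks the rubber foot on the mill. With the mill locked, twist its head round by at least a quarter turn (either way), then swing the handle all the way back, and lift the mill out and stand it fully on its cork coaster in the row with the salt shaker and the spice jar, without shifting those two.

Things in the scene. Friction and masses are not known exactly. Their poses are not given: they have to be found in the camera images.
- pepper_mill: turned wooden pepper mill, upright, 170 mm tall; origin at the centre of its underside, z along its axis. Foot 58 mm across; body narrows to 48 mm at 122 mm height; above it the separate round head, 50 mm across at its widest (132 to 141 mm up), 27 mm at 157 mm, topped by a metal nut. Grip the head from above, for carrying too: it is so stiff that it turns only when the body is held fast.
- pepper_mill_head (a joint): angle of the mill's head about the mill's vertical axis, rad, anticlockwise from above positive, no end stops; starts near 0 (within 0.2). Stiff: about 0.2 N m.
- jar_clamp: one-handed jar clamp, fixed between the burners (grates 41 mm high): beech board 216 x 116 mm, top 20 mm above the underside; origin at the centre of the underside, x along the board away from the robot, y left. At the far end two rubber-faced upright cheeks, 46 mm high, form a V open toward +y, on the -y side of the seat; steel toggle arm, link and handle (45 to 85 mm up) on the near half.
- clamp_seat (a point): point on the board's top where the centre of the mill's underside stands once pressed home in the V: jar_clamp (+60, 0, +20) mm. The foot comes from +y and pushes along -y; a mill set down up to about 15 mm off to the +y side, or 10 mm along x, is pushed home by the clamp.
- clamp_handle (a joint): angle of the handle about its fixed upright pivot, rad, growing anticlockwise from above: 0 = fully open, foot meets the mill at about 1.2, dead centre 1.66, locked against its stop at 1.78, where it stays by itself. Needs up to about 8 N at the grip; stays where it is left when open.
- handle_grip (a point): middle of the gripping part of the round black upright post on the end of the handle, 21 mm thick; the post reaches from 38 mm below to 18 mm above this point. It travels on a circle of 80 mm radius about handle_pivot, round the robot's side: from the left at angle 0 to the right when locked, at constant height.
- handle_pivot (a point): axis of the handle's pivot, jar_clamp (-55, +44) mm, 62 mm above the underside of the board.
- clamp_foot: the black rubber foot, 20 mm across, at the end of the clamp arm; presses the mill into the V with about 25 N when locked. Origin at the centre of its face.
- cork_coaster: round cork coaster 80 mm across, 6 mm thick, fixed in its place on the stove's right margin; origin at the centre of its underside. The mill's own place; one of three places in a row about 82 mm apart along x with the two jars.
- salt_shaker: glass salt shaker with a grey cap, 44 mm across, 90 mm tall, loose; origin at the centre of its underside.
- spice_jar: spice jar with a red cap, 44 mm across, 105 mm tall, loose; origin at the centre of its underside.
Mind the look-alikes: they are no part of the job. Leave any green look-alike of the salt_shaker alone. Leave any turquoise look-alike of the spice_jar alone.

How it is judged:
On the way, in this order (a step that is already met when the one before it is completed fails the run):
1. the mill stands upright and let go on the board against the V of the clamp (within 20 mm of its seat) (horizontal distance between pepper_mill and clamp_seat below 0.02 m and z of pepper_mill in the frame of clamp_seat between -0.004 and 0.006 m and angle between pepper_mill's own z axis and vertical below 0.08 rad and contact force between the fingers and pepper_mill below 0.5 N), for 0.2 s.
2. the handle is past dead centre and the foot holds the mill home in the V with more than 12 N (value of joint clamp_handle above 1.7 rad and contact force between clamp_foot and pepper_mill above 12 N and horizontal distance between pepper_mill and clamp_seat below 0.008 m and angle between pepper_mill's own z axis and vertical below 0.08 rad and z of pepper_mill in the frame of clamp_seat between -0.004 and 0.006 m), for 0.2 s.
3. with the mill still locked, its head stands at least 1.2 rad from zero, which any quarter turn reaches (value of joint clamp_handle above 1.7 rad and contact force between clamp_foot and pepper_mill above 12 N and horizontal distance between pepper_mill and clamp_seat below 0.008 m and (value of joint pepper_mill_head above 1.2 rad or value of joint pepper_mill_head below -1.2 rad)), for 0.1 s.
4. the handle is swung back (below 0.35 rad) while the mill still stands in the clamp (value of joint clamp_handle below 0.35 rad and horizontal distance between pepper_mill and clamp_seat below 0.025 m and angle between pepper_mill's own z axis and vertical below 0.08 rad), for 0.1 s.
At the end, for the whole second after the job is handed in: The mill stands upright (within 0.08 rad), at rest and let go on the cork coaster, its axis within 12 mm of the coaster's centre; the clamp's handle is back at its open end (below 0.35 rad); the salt shaker and the spice jar stand upright where they were (horizontal distance between pepper_mill and cork_coaster below 0.012 m and z of pepper_mill in the frame of cork_coaster between 0.003 and 0.01 m and angle between pepper_mill's own z axis and vertical below 0.08 rad and linear speed of pepper_mill below 0.02 m/s and contact force between the fingers and pepper_mill below 0.5 N and value of joint clamp_handle below 0.35 rad and angle between each of salt_shaker, spice_jar's own z axis and vertical below 0.1 rad); the robot touches nothing.
It fails at once if the salt shaker or the spice jar is shifted by more than 20 mm (distance of any of salt_shaker, spice_jar from where it was at the start of the episode above 0.02 m).
It fails at once if the mill is tipped over (more than 0.7 rad) (angle between pepper_mill's own z axis and vertical above 0.7 rad).
It also fails if it takes over 72 s, if anything falls off the work surface, if the arm or the gripper's body presses on something with over 40 N, if the wrist force passes 120 N, or if a joint passes its speed limit or range.

## Working session

There is one attempt and no reset: what is moved stays moved. The work goes in short steps, Python scripts to look and compute and a shell command to move; the robot and the scene stay as the last step left them, time stands still between calls to the robot, and variables do not carry over. Pictures are saved under pics/ and viewed, and the job is handed in when it is done.

```bash
mkdir -p pics; cat > h.py <<'E'
import numpy as np, cv2, json
from station import get_obs, read_camera
from scipy.spatial.transform import Rotation as R
def cam(n):
    c=read_camera(n); return c
def K(c):
    h=c["color"].shape[0]; f=h/2/np.tan(np.radians(c["fovy"])/2)
    return np.array([[f,0,c["cx"]],[0,f,c["cy"]],[0,0,1]])
def ray(c,u,v):
    k=K(c); p=cv2.undistortPoints(np.array([[[u,v]]],float),k,np.array(c["D"],float))[0,0]
    Rm=cv2.Rodrigues(np.array(c["rvec"],float))[0]; t=np.array(c["tvec"],float).reshape(3)
    return -Rm.T@t, Rm.T@np.array([p[0],p[1],1.])
def atz(c,u,v,z):
    o,d=ray(c,u,v); return o+d*(z-o[2])/d[2]
def atd(c,u,v):
    o,d=ray(c,u,v); return o+d*float(c["range_z"][int(round(v)),int(round(u))])
def cloud(c):
    h,w=c["range_z"].shape; uu,vv=np.meshgrid(np.arange(w),np.arange(h))
    p=cv2.undistortPoints(np.stack([uu.ravel(),vv.ravel()],-1).astype(float)[:,None],K(c),np.array(c["D"],float))[:,0]
    z=c["range_z"].ravel(); P=np.c_[p*z[:,None],z]
    Rm=cv2.Rodrigues(np.array(c["rvec"],float))[0]; t=np.array(c["tvec"],float).reshape(3)
    return ((P-t)@Rm).reshape(h,w,3)
def save(c,n,crop=None,s=1):
    im=c["color"][...,::-1]
    if crop: x0,y0,x1,y1=crop; im=im[y0:y1,x0:x1]
    im=cv2.resize(im,None,fx=s,fy=s,interpolation=cv2.INTER_CUBIC); cv2.imwrite("pics/"+n+".png",im)
def proj(c,P):
    return cv2.projectPoints(np.array(P,float).reshape(-1,1,3),np.array(c["rvec"],float),np.array(c["tvec"],float),K(c),np.array(c["D"],float))[0][:,0]
def st():
    o=get_obs(); w,x,y,z=o["tool_rot"]; M=R.from_quat([x,y,z,w]).as_matrix()
    print("t",round(o["t"],2),"p",np.round(o["eef_pos"],4),"F",np.round(o["contact_force"],1),"T",np.round(o["torque"],2),"w",round(o["gripper_width"],3)); print("x",M[:,0].round(3),"z",M[:,2].round(3),"q",np.round(o["q"],2)); return np.array(o["eef_pos"]),M
E
python3 - <<'E'
from h import *
st()
for n in("scene","top","wrist"):
    c=cam(n); save(c,n+"0"); np.save("pics/"+n+"0.npy",c,allow_pickle=True); print(n,ray(c,280,210))
E
```

```text
t 0.0 p [0.2438 0.6289 0.3029] F [-0.6 -0.8 -0.5] T [-0.03  0.03 -0.04] w 1.004
x [ 0.361  0.932 -0.002] z [-0.001 -0.002 -1.   ] q [-1.31  0.48  0.02  1.56 -0.01  1.11 -0.08]
scene (array([-0.3345056 , -0.7198155 ,  0.63952338]), array([ 0.69031305,  0.58130756, -0.43080701]))
top (array([0.32852166, 0.01185887, 0.99034228]), array([ 0.22205521, -0.04145074, -0.97420116]))
wrist (array([0.18011468, 0.65277333, 0.37333636]), array([ 0.26427416, -0.09290957, -0.96006084]))
```

View pics/scene0.png

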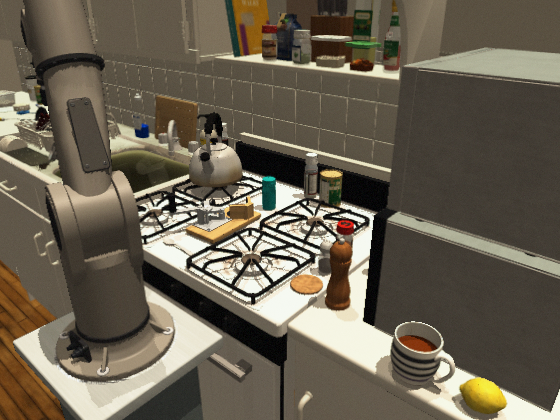

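View pics/top0.png

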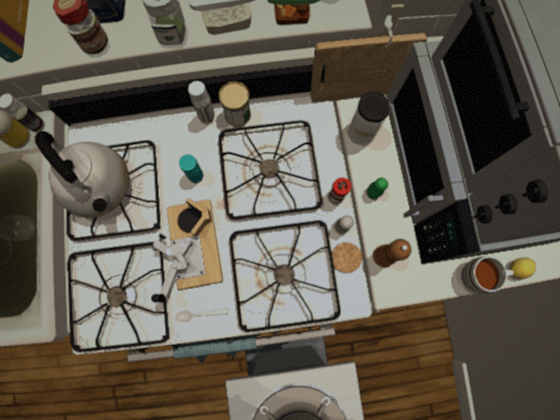

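View pics/wrist0.png

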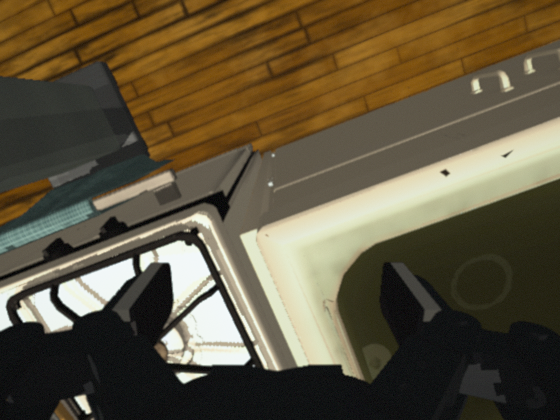

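```bash
python3 - <<'E'
from h import *
c=np.load("pics/top0.npy",allow_pickle=True).item()
save(c,"topclamp",(140,190,235,310),6)
save(c,"topmill",(310,170,420,280),5)
c=np.load("pics/scene0.npy",allow_pickle=True).item()
save(c,"scl",(160,180,280,250),6)
E
```

```text
(no output)
```

View pics/topclamp.png

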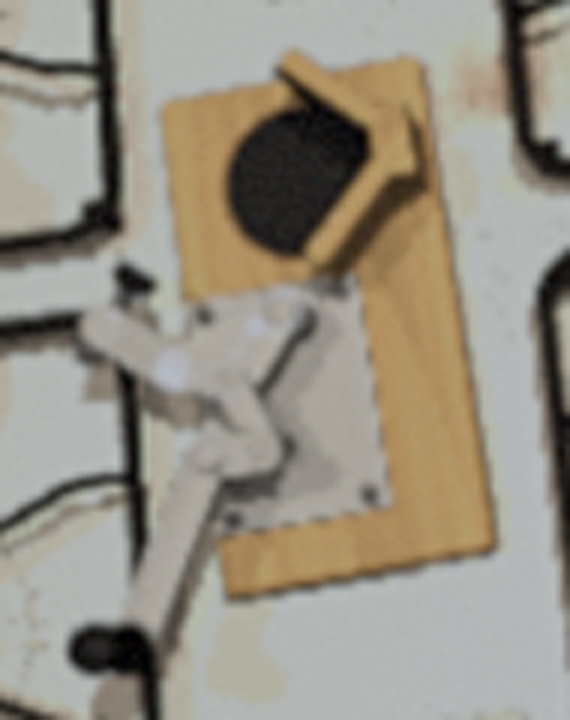

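View pics/topmill.png

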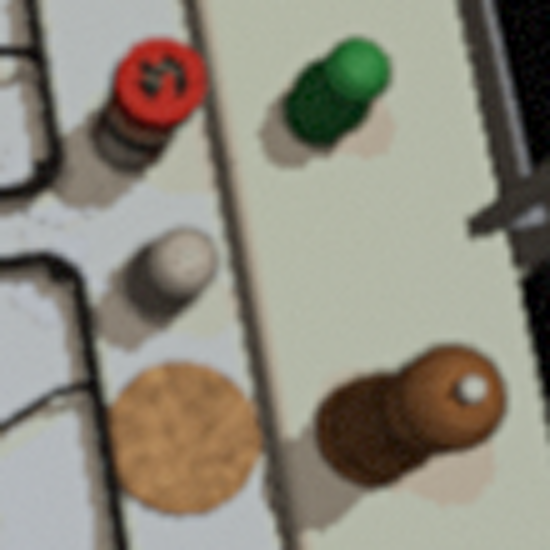

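View pics/scl.png

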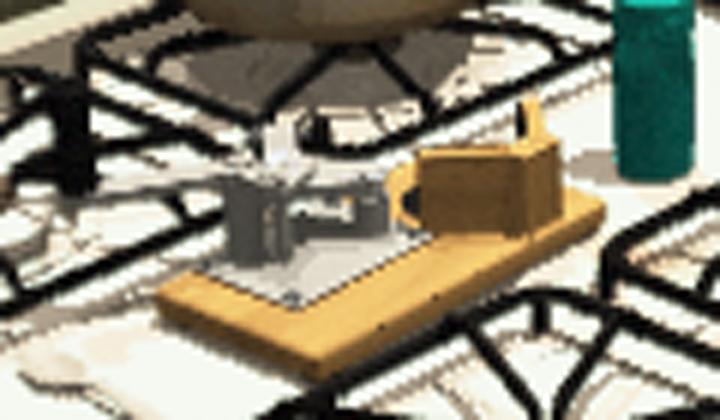

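```bash
python3 - <<'E'
from h import *
c=np.load("pics/top0.npy",allow_pickle=True).item()
P=cloud(c)
for n,u,v in[("stove",195,310),("counter",370,300),("coaster",347,258),("board",212,255),("millnut",404,248),("millhead",398,250),("salt",346,222),("spice",341,187),("grip",156,297),("grip2",160,298),("boardfar",180,207)]:
    print(n,P[v,u].round(4))
cor=[atz(c,140+a/6-.42,190+b/6-.42,.02) for a,b in[(162,100),(420,57),(495,548),(230,600)]]
cor=np.array(cor); print(cor.round(4)); ctr=cor.mean(0)
print("ctr",ctr,"len",np.linalg.norm(cor[0]-cor[3]),np.linalg.norm(cor[1]-cor[2]),"wid",np.linalg.norm(cor[0]-cor[1]),np.linalg.norm(cor[2]-cor[3]))
xd=(cor[0]+cor[1]-cor[2]-cor[3])/2; yaw=np.arctan2(xd[1],xd[0])
yd=(cor[0]+cor[3]-cor[1]-cor[2])/2; print("yaw",yaw,np.arctan2(-yd[0],yd[1]))
E
```

```text
stove [0.3286 0.2154 0.0014]
counter [ 0.2903 -0.2418 -0.0795]
coaster [ 0.4054 -0.1817  0.0071]
board [0.4578 0.1557 0.0202]
millnut [ 0.3962 -0.2755  0.1715]
millhead [ 0.3948 -0.2659  0.1586]
salt [ 0.4836 -0.1779  0.0895]
spice [ 0.565  -0.1766  0.1102]
grip [0.367  0.2722 0.1303]
grip2 [0.3641 0.2664 0.1203]
boardfar [0.5923 0.2258 0.0212]
[[0.5994 0.2609 0.02  ]
 [0.6032 0.1475 0.02  ]
 [0.3904 0.1376 0.02  ]
 [0.3833 0.2492 0.02  ]]
ctr [0.494075   0.19878867 0.02      ] len 0.21644251857272473 0.2129876032324744 wid 0.11345349042569015 0.11181866951761872
yaw 0.050619325498398364 0.048498729119523784
```

```bash
cat > fit.py <<'E'
from h import *
from scipy.optimize import least_squares
def axis(P,c0,zlo,zhi,rmax=.04,prof=None,base=0.):
    q=P.reshape(-1,3); q=q[np.isfinite(q).all(1)]
    m=(np.hypot(q[:,0]-c0[0],q[:,1]-c0[1])<rmax)&(q[:,2]>base+zlo)&(q[:,2]<base+zhi); q=q[m]
    f=lambda s:(np.hypot(q[:,0]-s[0],q[:,1]-s[1])-s[2])
    r=least_squares(f,[c0[0],c0[1],.024],loss="soft_l1",f_scale=.002)
    g=lambda s:(np.hypot(q[:,0]-s[0],q[:,1]-s[1])-prof)
    if prof:
        r2=least_squares(g,[c0[0],c0[1]],loss="soft_l1",f_scale=.002); return len(q),r.x.round(4),r2.x.round(4)
    return len(q),r.x.round(4)
E
python3 - <<'E'
from fit import *
for n in("top","scene"):
    c=np.load(f"pics/{n}0.npy",allow_pickle=True).item(); P=cloud(c)
    print(n,"mill",axis(P,(.39,-.268),.128,.146,.045,.025))
    print("salt",axis(P,(.484,-.178),.03,.07,.035,.022),"spice",axis(P,(.565,-.177),.04,.08,.035,.022))
c=np.load("pics/top0.npy",allow_pickle=True).item();P=cloud(c)
# nut
x,y=404.4,247.6; print("nut ray@.17",atz(c,x-.4,y-.4,.17))
# coaster edges in crop (105..263 x, 360..515 y)
e=[atz(c,310+a/5-.4,170+b/5-.4,.006) for a,b in[(107,440),(263,435),(185,361),(180,514),(130,380),(240,385),(130,492),(235,490)]]
e=np.array(e)[:,:2]; r=least_squares(lambda s:np.hypot(*(e-s[:2]).T)-s[2],[.4,-.18,.04]).x; print("coaster",r)
print("mill base counter",P[300-30,365],P[240,370])
for a,b in[(125,275),(90,330),(140,280)]: print("foot",P[int(190+b/6),int(140+a/6)])
q=P.reshape(-1,3); m=(abs(q[:,0]-.37)<.04)&(abs(q[:,1]-.265)<.04)&(q[:,2]>.09); print("post",m.sum(),q[m].mean(0),q[m,2].max()); print(q[m].round(3))
E
```

```text
top mill (77, array([ 0.398 , -0.2773,  0.0241]), array([ 0.3982, -0.2781]))
salt (104, array([ 0.4864, -0.1816,  0.0189]), array([ 0.4883, -0.1848])) spice (91, array([ 0.5691, -0.1808,  0.0217]), array([ 0.5693, -0.181 ]))
scene mill (177, array([ 0.3971, -0.2771,  0.0237]), array([ 0.3984, -0.2763]))
salt (164, array([ 0.4863, -0.1808,  0.0188]), array([ 0.4899, -0.1802])) spice (114, array([ 0.5706, -0.1793,  0.0221]), array([ 0.5705, -0.1793]))
nut ray@.17 [ 0.39798283 -0.2763683   0.17      ]
coaster [ 0.40879173 -0.18074756  0.03938523]
mill base counter [ 0.37153559 -0.23726205 -0.05693522] [ 0.4433542  -0.25028975  0.00166627]
foot [0.51791515 0.27208789 0.06056571]
foot [0.4949205  0.28629037 0.06032466]
foot [0.51424723 0.26456074 0.06162622]
post 100 [0.36610974 0.2732959  0.12146577] 0.13325674278368627
[[0.376 0.276 0.124]
 [0.376 0.274 0.123]
 [0.376 0.272 0.122]
 [0.376 0.27  0.119]
 [0.377 0.275 0.096]
 [0.374 0.278 0.13 ]
 [0.374 0.277 0.126]
 [0.374 0.274 0.131]
 [0.374 0.272 0.128]
 [0.373 0.271 0.125]
 [0.373 0.27  0.122]
 [0.373 0.268 0.12 ]
 [0.374 0.27  0.107]
[... 1128 characters left out ...]
0.131]
 [0.363 0.272 0.133]
 [0.362 0.271 0.128]
 [0.362 0.269 0.127]
 [0.362 0.268 0.123]
 [0.362 0.267 0.12 ]
 [0.362 0.268 0.108]
 [0.362 0.268 0.099]
 [0.362 0.285 0.125]
 [0.362 0.282 0.129]
 [0.361 0.28  0.128]
 [0.361 0.278 0.127]
 [0.361 0.275 0.13 ]
 [0.361 0.273 0.13 ]
 [0.36  0.271 0.128]
 [0.36  0.269 0.128]
 [0.36  0.269 0.122]
 [0.36  0.269 0.112]
 [0.36  0.27  0.101]
 [0.36  0.269 0.096]
 [0.36  0.283 0.126]
 [0.359 0.281 0.127]
 [0.359 0.278 0.127]
 [0.359 0.276 0.128]
 [0.358 0.274 0.128]
 [0.358 0.271 0.128]
 [0.358 0.271 0.122]
 [0.358 0.271 0.115]
 [0.358 0.272 0.104]
 [0.358 0.272 0.097]
 [0.358 0.27  0.094]
 [0.357 0.28  0.122]
 [0.357 0.277 0.126]
 [0.357 0.277 0.119]]
```

```bash
python3 - <<'E'
from h import *
for n in("top","scene"):
    c=np.load(f"pics/{n}0.npy",allow_pickle=True).item(); q=cloud(c).reshape(-1,3); q=q[np.isfinite(q).all(1)]
    d=np.hypot(q[:,0]-.398,q[:,1]+.277)
    m=(d>.045)&(d<.3)&(q[:,2]>.1)&(q[:,2]<.9); s=q[m]; k=np.argsort(d[m])[::40][:12]; print(n,s[k].round(3))
    m=(q[:,1]>.25)&(q[:,1]<.6)&(q[:,0]>.2)&(q[:,0]<.75)&(q[:,2]>.14); s=q[m]; print("kettle",s.min(0),s.max(0))
    hh=s[:,2]>.2; 
    if hh.any(): print(s[hh].min(0),s[hh].max(0))
E
```

```text
top [[ 0.408 -0.359  0.238]
 [ 0.405 -0.361  0.151]
 [ 0.382 -0.36   0.135]
 [ 0.411 -0.361  0.166]
 [ 0.41  -0.362  0.234]
 [ 0.38  -0.361  0.133]
 [ 0.384 -0.362  0.216]
 [ 0.404 -0.363  0.26 ]
 [ 0.386 -0.362  0.138]
 [ 0.41  -0.363  0.128]
 [ 0.383 -0.362  0.125]
 [ 0.422 -0.36   0.502]]
kettle [0.56910251 0.25004479 0.14000972] [0.74999325 0.51194824 0.56512893]
[0.61890442 0.25004479 0.200033  ] [0.74999325 0.48050863 0.56512893]
scene [[ 0.419 -0.36   0.474]
 [ 0.362 -0.364  0.141]
 [ 0.361 -0.366  0.109]
 [ 0.362 -0.367  0.136]
 [ 0.361 -0.368  0.26 ]
 [ 0.36  -0.369  0.177]
 [ 0.362 -0.37   0.256]
 [ 0.36  -0.371  0.112]
 [ 0.359 -0.371  0.181]
 [ 0.36  -0.373  0.216]
 [ 0.36  -0.374  0.188]
 [ 0.358 -0.374  0.177]]
kettle [0.56645605 0.25030208 0.14002261] [0.74979395 0.59988599 0.63184946]
[0.61437195 0.25030208 0.20016066] [0.74979395 0.59988599 0.63184946]
```

```bash
cat > plan.py <<'E'
from h import *
def plan(wps,g,step=.038,ang=.11,sub=None):
    """wps: list of (x,y,z,yaw_of_xt); vertical tool assumed; from current pose"""
    p,M=st(); yaw=np.arctan2(M[1,0],M[0,0]); rows=[]
    for w in wps:
        t=np.array(w[:3]); dy=(w[3]-yaw+np.pi)%(2*np.pi)-np.pi
        n=max(1,int(np.ceil(max(np.linalg.norm(t-p)/step,abs(dy)/ang))))
        d=(t-p)/n
        for i in range(n):
            x=np.array([np.cos(yaw),np.sin(yaw),0]); y=np.array([np.sin(yaw),-np.cos(yaw),0])
            rows.append([0,0,round(-dy/n,3),round(float(d@x),3),round(float(d@y),3),round(float(-d[2]),3),g]); yaw+=dy/n
        p=t
    print(len(rows)); print(json.dumps(rows).replace(" ",""))
E
python3 -c "
from plan import *
plan([(.45,.3,.31,.7),(.5,0,.31,.2)],.0854)"
```

```text
t 0.15 p [0.2438 0.629  0.3031] F [0.4 0.7 0.1] T [ 0.02  0.04 -0.02] w 1.001
x [ 0.361  0.932 -0.001] z [-0.    -0.001 -1.   ] q [-1.31  0.48  0.02  1.56 -0.01  1.11 -0.08]
20
[[0,0,0.046,-0.021,0.028,-0.001,0.0854],[0,0,0.046,-0.02,0.029,-0.001,0.0854],[0,0,0.046,-0.018,0.03,-0.001,0.0854],[0,0,0.046,-0.017,0.031,-0.001,0.0854],[0,0,0.046,-0.016,0.032,-0.001,0.0854],[0,0,0.046,-0.014,0.032,-0.001,0.0854],[0,0,0.046,-0.013,0.033,-0.001,0.0854],[0,0,0.046,-0.011,0.033,-0.001,0.0854],[0,0,0.046,-0.01,0.034,-0.001,0.0854],[0,0,0.046,-0.008,0.034,-0.001,0.0854],[0,0,0.046,-0.007,0.035,-0.001,0.0854],[0,0,0.056,-0.017,0.029,-0.0,0.0854],[0,0,0.056,-0.016,0.03,-0.0,0.0854],[0,0,0.056,-0.014,0.031,-0.0,0.0854],[0,0,0.056,-0.012,0.032,-0.0,0.0854],[0,0,0.056,-0.01,0.032,-0.0,0.0854],[0,0,0.056,-0.009,0.033,-0.0,0.0854],[0,0,0.056,-0.007,0.033,-0.0,0.0854],[0,0,0.056,-0.005,0.033,-0.0,0.0854],[0,0,0.056,-0.003,0.034,-0.0,0.0854]]
```

```bash
python3 -m creep '[[[0,0,0.046,-0.021,0.028,0,0.085],[0,0,0.046,-0.02,0.029,0,0.085],[0,0,0.046,-0.018,0.03,0,0.085],[0,0,0.046,-0.017,0.031,0,0.085],[0,0,0.046,-0.016,0.032,0,0.085],[0,0,0.046,-0.014,0.032,0,0.085],[0,0,0.046,-0.013,0.033,0,0.085],[0,0,0.046,-0.011,0.033,0,0.085],[0,0,0.046,-0.01,0.034,0,0.085],[0,0,0.046,-0.008,0.034,0,0.085],[0,0,0.046,-0.007,0.035,0,0.085],[0,0,0.056,-0.017,0.029,0,0.085],[0,0,0.056,-0.016,0.03,0,0.085],[0,0,0.056,-0.014,0.031,0,0.085],[0,0,0.056,-0.012,0.032,0,0.085],[0,0,0.056,-0.01,0.032,0,0.085],[0,0,0.056,-0.009,0.033,0,0.085],[0,0,0.056,-0.007,0.033,0,0.085],[0,0,0.056,-0.005,0.033,0,0.085],[0,0,0.056,-0.003,0.034,0,0.085]]]'; python3 -c "
from plan import *
plan([(.398,-.277,.30,0)],.0854)"
```

```text
t: 1.82
eef_pos: [0.4899, -0.0259, 0.2979]
tool_rot: [-0.0, 0.997, 0.079, -0.003]
contact_force: [1.1, -0.3, 0.2]
gripper_width: 0.996
t 1.82 p [ 0.4899 -0.0259  0.2979] F [ 1.1 -0.3  0.2] T [-0.01 -0.04 -0.03] w 0.996
x [ 0.987  0.158 -0.006] z [-0.006  0.001 -1.   ] q [-0.53  0.19  0.52  2.02 -0.11  0.97  0.21]
8
[[0,0,0.02,-0.016,0.029,-0.0,0.0854],[0,0,0.02,-0.016,0.029,-0.0,0.0854],[0,0,0.02,-0.015,0.03,-0.0,0.0854],[0,0,0.02,-0.015,0.03,-0.0,0.0854],[0,0,0.02,-0.014,0.03,-0.0,0.0854],[0,0,0.02,-0.013,0.031,-0.0,0.0854],[0,0,0.02,-0.013,0.031,-0.0,0.0854],[0,0,0.02,-0.012,0.031,-0.0,0.0854]]
```

```bash
python3 -m creep '[[[0,0,0.02,-0.016,0.029,0,0.085],[0,0,0.02,-0.016,0.029,0,0.085],[0,0,0.02,-0.015,0.03,0,0.085],[0,0,0.02,-0.015,0.03,0,0.085],[0,0,0.02,-0.014,0.03,0,0.085],[0,0,0.02,-0.013,0.031,0,0.085],[0,0,0.02,-0.013,0.031,0,0.085],[0,0,0.02,-0.012,0.03,0,0.085],[0,0,0,0,0,0,0.085]]]' 60; python3 - <<'E'
from h import *
from fit import axis
p,M=st()
c=cam("top"); save(c,"top1")
c=cam("wrist"); save(c,"wrist1"); P=cloud(c); print(axis(P,(.398,-.277),.13,.145,.045,.025))
print(proj(c,[(.398,-.277,.17)]))
E
```

```text
t: 2.57
eef_pos: [0.3884, -0.2927, 0.2993]
tool_rot: [0.001, 1.0, -0.011, -0.001]
contact_force: [-0.2, 0.1, -0.3]
gripper_width: 0.996
t 2.57 p [ 0.3884 -0.2927  0.2993] F [-0.2  0.1 -0.3] T [0.02 0.01 0.03] w 0.996
x [ 1.    -0.021 -0.002] z [-0.002 -0.003 -1.   ] q [-0.12  0.2   0.73  2.04 -0.15  0.97  0.67]
(622, array([ 0.3974, -0.2789,  0.0238]), array([ 0.3975, -0.28  ]))
[[290.07689341 203.13861022]]
```

View pics/wrist1.png

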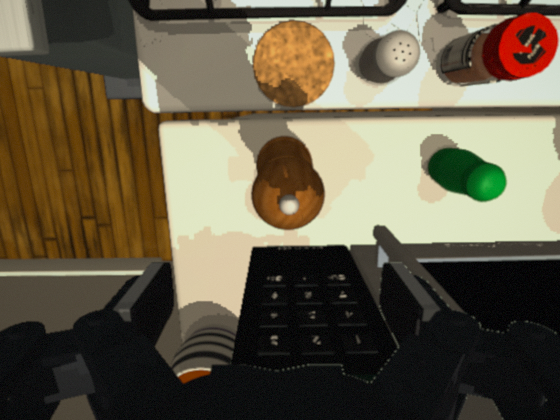

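```bash
python3 -m creep '[[[0,0,-0.01,0.005,-0.008,0,0.085],[0,0,-0.01,0.005,-0.007,0,0.085],[0,0,0,0,0,0.025,0.085],[0,0,0,0,0,0.025,0.085],[0,0,0,0,0,0.01,0.085],[0,0,0,0,0,0,0.085]]]'; python3 - <<'E'
from h import *
p,M=st(); print("err tool", (np.array([.3978,-.2775,.188])-p)@M)
E
```

```text
t: 3.17
eef_pos: [0.4086, -0.2622, 0.2372]
tool_rot: [-0.002, 1.0, 0.012, 0.001]
contact_force: [-0.4, 0.6, 1.4]
gripper_width: 0.993
t 3.17 p [ 0.4086 -0.2622  0.2372] F [-0.4  0.6  1.4] T [ 0.03  0.03 -0.06] w 0.993
x [1.    0.025 0.001] z [ 0.001  0.003 -1.   ] q [-0.12  0.29  0.67  2.1  -0.25  0.83  0.73]
err tool [-0.01121884  0.01517094  0.04910003]
```

```bash
python3 -m creep '[[[0,0,0,0,0,0,0.085]]]'|head -3;  python3 -m creep '[[[0,0,0.01,-0.006,0.008,0,0.085]]]'|head -3; python3 -m creep '[[[0,0,0,0,0,0,0.085]]]'|head -3; python3 -m creep '[[[0,0,0,0,0,0,0.085]]]'|head -3;python3 - <<'E'
from h import *
p,M=st(); print("err tool", (np.array([.3978,-.2775,.188])-p)@M)
E
```

```text
t: 3.25
eef_pos: [0.4092, -0.2609, 0.237]
tool_rot: [-0.002, 1.0, 0.014, -0.0]
t: 3.33
eef_pos: [0.4049, -0.2672, 0.2373]
tool_rot: [-0.002, 1.0, 0.011, 0.0]
t: 3.42
eef_pos: [0.4043, -0.2686, 0.2382]
tool_rot: [-0.002, 1.0, 0.01, 0.0]
t: 3.5
eef_pos: [0.4046, -0.269, 0.2391]
tool_rot: [-0.002, 1.0, 0.01, 0.001]
t 3.5 p [ 0.4046 -0.269   0.2391] F [0.8 1.3 0.2] T [-0.03  0.05  0.02] w 0.994
x [1.    0.019 0.002] z [ 0.002  0.004 -1.   ] q [-0.1   0.29  0.67  2.1  -0.25  0.83  0.74]
err tool [-0.00708769  0.00854027  0.05101145]
```

```bash
python3 -m creep '[[[0,0,0.015,-0.007,0.0085,0.005,0.085],[0,0,0,0,0,0.015,0.085],[0,0,0,0,0,0.015,0.085],[0,0,0,0,0,0,0.085],[0,0,0,0,0,0,0.085]]]'|head -3;python3 - <<'E'
from h import *
p,M=st(); print("err tool", (np.array([.3978,-.2775,.188])-p)@M)
E
```

```text
t: 3.92
eef_pos: [0.397, -0.2823, 0.2058]
tool_rot: [-0.0, 1.0, -0.001, 0.005]
t 3.92 p [ 0.397  -0.2823  0.2058] F [-0.7  0.4 -0.1] T [0.01 0.03 0.01] w 0.993
x [ 1.    -0.003  0.009] z [ 0.009  0.001 -1.   ] q [-0.04  0.35  0.65  2.13 -0.31  0.75  0.81]
err tool [ 0.00061826 -0.00481686  0.01781194]
```

```bash
python3 -m creep '[[[0,-0.009,0,0,-0.0045,0.008,0.085],[0,0,0,0,0,0.008,0.085],[0,0,0,0,0,0,0.085],[0,0,0,0,0,0,0.085]]]'|head -3;python3 - <<'E'
from h import *
p,M=st(); print("err tool", (np.array([.3978,-.2775,.188])-p)@M)
c=cam("wrist"); save(c,"wrist2")
E
```

```text
t: 4.25
eef_pos: [0.3972, -0.2786, 0.19]
tool_rot: [0.0, 1.0, -0.002, 0.001]
t 4.25 p [ 0.3972 -0.2786  0.19  ] F [0.2 0.1 0.5] T [ 0.03 -0.01 -0.03] w 0.995
x [ 1.    -0.004  0.002] z [ 0.002 -0.    -1.   ] q [-0.03  0.37  0.63  2.14 -0.33  0.72  0.81]
err tool [ 0.00062429 -0.00112134  0.00196124]
```

View pics/wrist2.png

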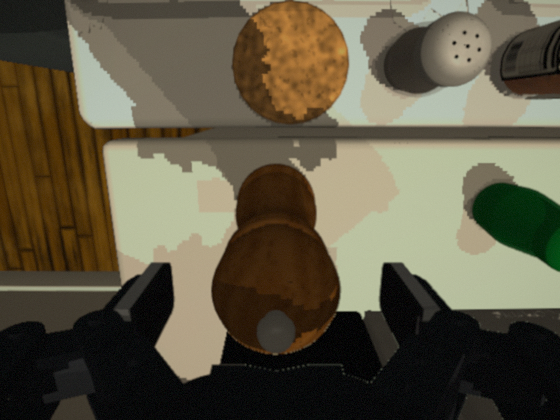

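```bash
python3 -m creep '[[[0,0,0,0,0,0.001,0.04],[0,0,0,0,0,0.001,0.04],[0,0,0,0,0,0,0.04],[0,0,0,0,0,0,0.04],[0,0,0,0,0,0,0.04],[0,0,0,0,0,0,0.04]]]' 60;python3 - <<'E'
from h import *
p,M=st(); print("err tool", (np.array([.3978,-.2775,.188])-p)@M)
E
```

```text
t: 4.8
eef_pos: [0.3974, -0.2791, 0.1891]
tool_rot: [0.0, 1.0, -0.002, 0.002]
contact_force: [-0.3, -0.6, -2.1]
gripper_width: 0.534
t 4.8 p [ 0.3974 -0.2791  0.1891] F [-0.3 -0.6 -2.1] T [ 0.04 -0.02  0.03] w 0.534
x [ 1.    -0.004  0.003] z [ 0.003 -0.001 -1.   ] q [-0.03  0.38  0.63  2.14 -0.34  0.72  0.82]
err tool [ 0.00040528 -0.00158394  0.00114172]
```

```bash
python3 -m creep '[[[0,0,0,0,0,0,0.04],[0,0,0,0,0,0,0.04]]]';python3 - <<'E'
from h import *
c=cam("wrist"); save(c,"wrist3",(100,180,460,420),2)
E
```

```text
t: 4.97
eef_pos: [0.3972, -0.2789, 0.189]
tool_rot: [0.0, 1.0, -0.002, 0.001]
contact_force: [0.4, -0.3, -0.1]
gripper_width: 0.535
```

View pics/wrist3.png

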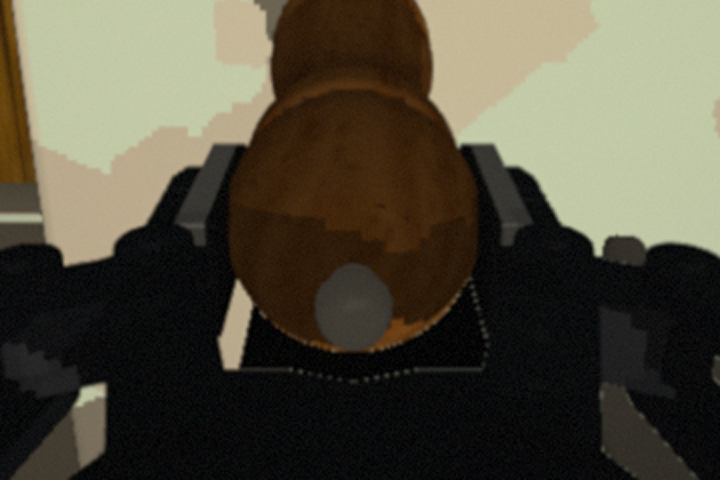

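```bash
python3 -m creep '[[[0,0,0,0,0,-0.01,0.04],[0,0,0,0,0,-0.02,0.04],[0,0,0,0,0,-0.03,0.04],[0,0,0,0,0,-0.03,0.04],[0,0,0,0,0,-0.02,0.04],[0,0,0,0,0,-0.01,0.04],[0,0,0,0,0,0,0.04]]]';python3 - <<'E'
from plan import *
c=cam("scene"); save(c,"scene2",(280,150,420,330),4)
plan([(.47,-.02,.32,0),(.553,.21,.32,0)],.04,.033)
E
```

```text
t: 5.6
eef_pos: [0.3948, -0.279, 0.3159]
tool_rot: [-0.0, 1.0, -0.004, -0.001]
contact_force: [0.9, -0.3, -2.5]
gripper_width: 0.531
t 5.65 p [ 0.3946 -0.2788  0.315 ] F [-0.1 -0.  -2.7] T [-0.01 -0.01 -0.01] w 0.531
x [ 1.    -0.007 -0.004] z [-0.004  0.001 -1.   ] q [-0.17  0.17  0.74  2.02 -0.13  1.    0.63]
17
[[0,0,-0.001,0.008,-0.029,-0.001,0.04],[0,0,-0.001,0.008,-0.029,-0.001,0.04],[0,0,-0.001,0.008,-0.029,-0.001,0.04],[0,0,-0.001,0.008,-0.029,-0.001,0.04],[0,0,-0.001,0.008,-0.029,-0.001,0.04],[0,0,-0.001,0.008,-0.029,-0.001,0.04],[0,0,-0.001,0.008,-0.029,-0.001,0.04],[0,0,-0.001,0.008,-0.029,-0.001,0.04],[0,0,-0.001,0.008,-0.029,-0.001,0.04],[0,0,-0.0,0.01,-0.029,-0.0,0.04],[0,0,-0.0,0.01,-0.029,-0.0,0.04],[0,0,-0.0,0.01,-0.029,-0.0,0.04],[0,0,-0.0,0.01,-0.029,-0.0,0.04],[0,0,-0.0,0.01,-0.029,-0.0,0.04],[0,0,-0.0,0.01,-0.029,-0.0,0.04],[0,0,-0.0,0.01,-0.029,-0.0,0.04],[0,0,-0.0,0.01,-0.029,-0.0,0.04]]
```

View pics/scene2.png

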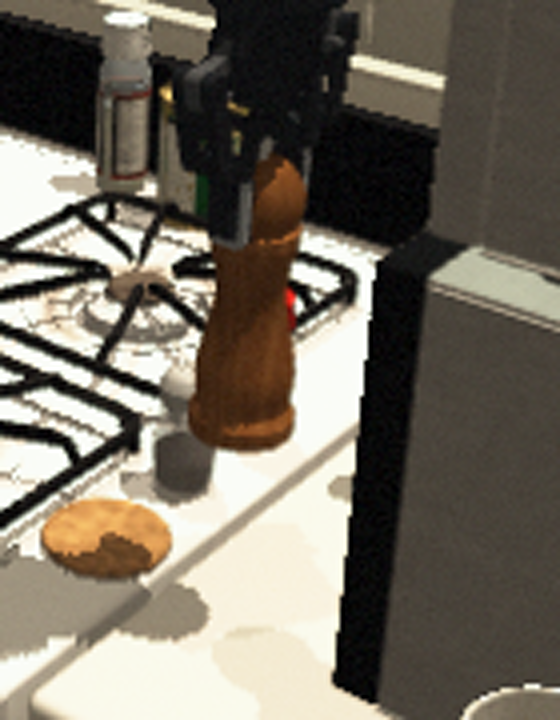

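```bash
python3 -m creep '[[[0,0,0,0.005,-0.015,-0.003,0.04],[0,0,0,0.008,-0.029,0,0.04],[0,0,0,0.008,-0.029,0,0.04],[0,0,0,0.008,-0.029,0,0.04],[0,0,0,0.008,-0.029,0,0.04],[0,0,0,0.008,-0.029,0,0.04],[0,0,0,0.008,-0.029,0,0.04],[0,0,0,0.008,-0.029,0,0.04],[0,0,0,0.01,-0.029,0,0.04],[0,0,0,0.01,-0.029,0,0.04],[0,0,0,0.01,-0.029,0,0.04],[0,0,0,0.01,-0.029,0,0.04],[0,0,0,0.01,-0.029,0,0.04],[0,0,0,0.01,-0.029,0,0.04],[0,0,0,0.01,-0.022,0,0.04],[0,0,0,0.01,-0.013,0,0.04],[0,0,0,0.004,-0.006,0,0.04],[0,0,0,0,0,0,0.04],[0,0,0,0,0,0,0.04]]]';python3 - <<'E'
from h import *
p,M=st(); print("err tool", (np.array([.553,.210,.32])-p)@M)
c=cam("wrist"); save(c,"wrist4"); np.save("pics/wrist4.npy",c,allow_pickle=True)
c=cam("top"); save(c,"top4",(140,150,300,310),4); np.save("pics/top4.npy",c,allow_pickle=True)
E
```

```text
t: 7.23
eef_pos: [0.5381, 0.171, 0.2942]
tool_rot: [0.004, 1.0, -0.008, -0.019]
contact_force: [-0.7, -0.4, -1.7]
gripper_width: 0.536
t 7.23 p [0.5381 0.171  0.2942] F [-0.7 -0.4 -1.7] T [-0.09 -0.06 -0.01] w 0.536
x [ 0.999 -0.015 -0.037] z [-0.037 -0.008 -0.999] q [-0.75  0.34  0.42  1.83 -0.16  1.04 -0.28]
err tool [ 0.01334293 -0.03899765 -0.02667351]
```

View pics/wrist4.png

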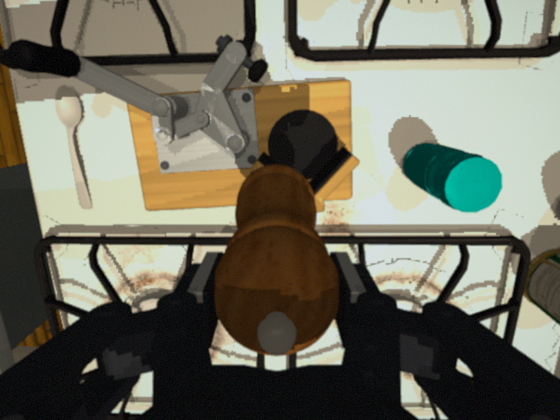

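View pics/top4.png

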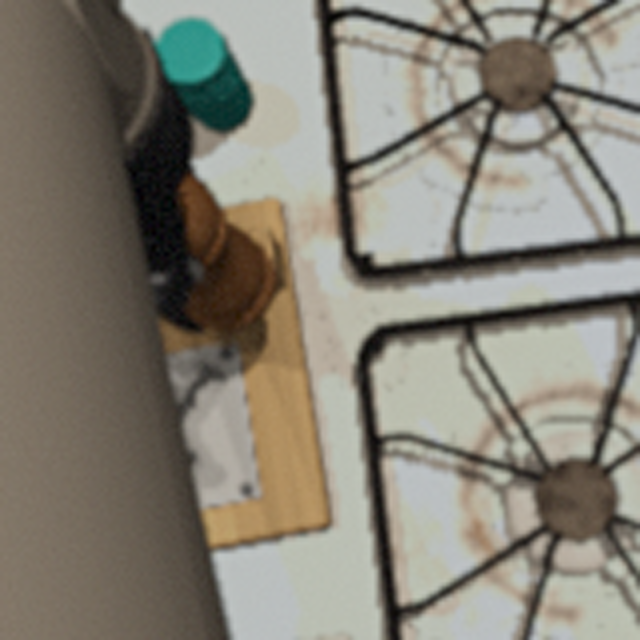

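```bash
python3 - <<'E'
from h import *
c=np.load("pics/wrist4.npy",allow_pickle=True).item()
for u,v in[(131,97),(350,80),(147,210),(352,206),(304,144)]: print(u,v,atz(c,u,v,.02).round(4), atd(c,u,v).round(4))
b=np.array([.494,.1988]);y=.0495;Rz=np.array([[np.cos(y),-np.sin(y)],[np.sin(y),np.cos(y)]])
L=[b+Rz@np.array(k) for k in[(-.108,.058),(.108,.058),(.108,-.058),(-.108,-.058),(.06,0)]]
print(np.array(L).round(4)); print(proj(c,[(*l,.02) for l in L]).round(1))
print("foot pix", proj(c,[(.366,.2765,.129)]))
q=cloud(c); 
E
```

```text
131 97 [0.3904 0.249  0.02  ] [0.413  0.2475 0.0713]
350 80 [0.5977 0.2604 0.02  ] [6.008e-01 2.616e-01 4.000e-04]
147 210 [0.3929 0.136  0.02  ] [ 3.842e-01  1.300e-01 -2.000e-04]
352 206 [0.6047 0.1395 0.02  ] [6.083e-01 1.339e-01 4.000e-04]
304 144 [0.5557 0.2022 0.02  ] [0.5557 0.2024 0.0211]
[[0.3833 0.2514]
 [0.599  0.2621]
 [0.6047 0.1462]
 [0.389  0.1355]
 [0.5539 0.2018]]
[[123.5  94.5]
 [351.5  78.1]
 [352.3 199.6]
 [143.4 210.5]
 [302.2 144.5]]
foot pix [[17.107635   50.90317258]]
```

```bash
python3 -m creep '[[[0.008,0.037,-0.01,0.003,-0.008,-0.002,0.04],[0,0,0,0.005,-0.012,0,0.04],[0,0,0,0.004,-0.01,0,0.04],[0,0,0,0.003,-0.005,0,0.04],[0,0,0,0,0,0,0.04],[0,0,0,0,0,0,0.04]]]';python3 - <<'E'
from h import *
p,M=st(); print("err tool", (np.array([.5545,.2075,.21])-p)@M)
E
```

```text
t: 7.83
eef_pos: [0.5538, 0.2017, 0.297]
tool_rot: [0.001, 1.0, -0.007, -0.001]
contact_force: [0.8, 0.4, -2.9]
gripper_width: 0.535
t 7.83 p [0.5538 0.2017 0.297 ] F [ 0.8  0.4 -2.9] T [-0.02 -0.01  0.04] w 0.535
x [ 1.    -0.014 -0.002] z [-0.002 -0.001 -1.   ] q [-0.77  0.36  0.41  1.79 -0.16  1.02 -0.32]
err tool [ 0.00077701 -0.00590696  0.08697101]
```

```bash
python3 -m creep '[[[0,0,-0.014,0.001,-0.006,0.004,0.04],[0,0,0,0,0,0.015,0.04],[0,0,0,0,0,0.02,0.04],[0,0,0,0,0,0.015,0.04],[0,0,0,0,0,0.008,0.04],[0,0,0,0,0,0,0.04],[0,0,0,0,0,0,0.04]]]';python3 - <<'E'
from h import *
p,M=st(); print("err tool", (np.array([.5545,.2075,.21])-p)@M)
E
```

```text
t: 8.42
eef_pos: [0.5557, 0.2084, 0.2321]
tool_rot: [0.001, 1.0, 0.001, -0.001]
contact_force: [0.5, 0.3, -2.8]
gripper_width: 0.533
t 8.42 p [0.5557 0.2084 0.2321] F [ 0.5  0.3 -2.8] T [ 0.04 -0.01 -0.05] w 0.533
x [ 1.     0.003 -0.002] z [-0.002 -0.001 -1.   ] q [-0.75  0.44  0.38  1.84 -0.2   0.9  -0.28]
err tool [-0.00113215  0.0008396   0.02214044]
```

```bash
python3 -m creep '[[[0,0,0,-0.001,0,0.008,0.04],[0,0,0,0,0,0.006,0.04],[0,0,0,0,0,0.004,0.04],[0,0,0,0,0,0.002,0.04],[0,0,0,0,0,0,0.04]]]';python3 - <<'E'
from h import *
p,M=st(); print("err tool", (np.array([.5545,.2075,.21])-p)@M)
E
```

```text
t: 8.83
eef_pos: [0.5557, 0.2088, 0.2125]
tool_rot: [-0.0, 1.0, 0.001, 0.001]
contact_force: [0.1, 0.8, -2.3]
gripper_width: 0.535
t 8.83 p [0.5557 0.2088 0.2125] F [ 0.1  0.8 -2.3] T [-0.06 -0.02 -0.05] w 0.535
x [1.    0.003 0.002] z [ 0.002  0.    -1.   ] q [-0.75  0.46  0.37  1.86 -0.22  0.85 -0.27]
err tool [-0.00124448  0.00131786  0.00250573]
```

```bash
python3 -m creep '[[[0,0,0,-0.001,0,0.0025,0.04],[0,0,0,0,0,0.001,0.04],[0,0,0,0,0,0,0.04]]]'; python3 -m creep '[[[0,0,0,0,0,0.001,0.04],[0,0,0,0,0,0,0.04]]]';python3 - <<'E'
from h import *
p,M=st()
c=cam("scene"); save(c,"scene5",(180,130,300,250),5)
E
```

```text
t: 9.08
eef_pos: [0.5557, 0.2091, 0.2107]
tool_rot: [-0.001, 1.0, 0.001, 0.002]
contact_force: [0.2, 1.0, -2.2]
gripper_width: 0.535
t: 9.25
eef_pos: [0.5561, 0.2094, 0.2104]
tool_rot: [-0.002, 1.0, 0.001, 0.003]
contact_force: [0.1, -0.1, -1.9]
gripper_width: 0.531
t 9.25 p [0.5561 0.2094 0.2104] F [ 0.1 -0.1 -1.9] T [ 0.   -0.03 -0.01] w 0.531
x [1.    0.003 0.005] z [ 0.005  0.003 -1.   ] q [-0.75  0.47  0.37  1.86 -0.22  0.85 -0.27]
```

View pics/scene5.png

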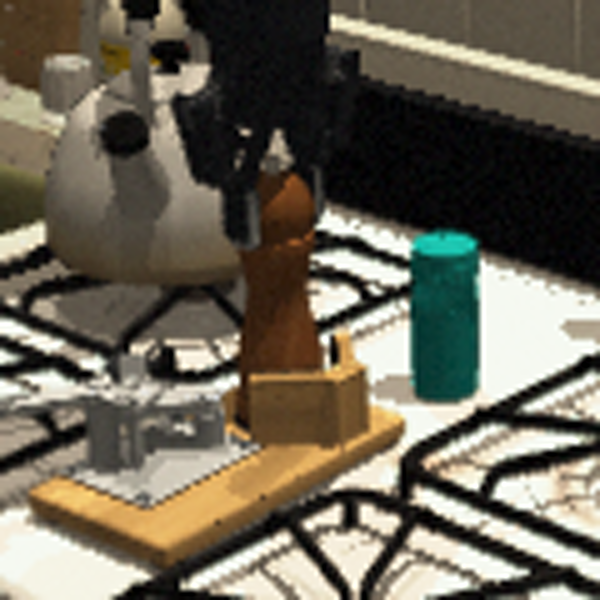

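```bash
python3 -m creep '[[[-0.003,-0.005,0,0,0.001,0.0015,0.04],[0,0,0,0,0,0.001,0.04]]]'; python3 -m creep '[[[0,0,0,0,0,0.0015,0.04],[0,0,0,0,0,0,0.04]]]'
```

```text
t: 9.47
eef_pos: [0.5572, 0.2099, 0.2103]
tool_rot: [-0.002, 1.0, 0.002, 0.001]
contact_force: [-3.4, -1.0, 8.4]
gripper_width: 0.536
t: 9.63
eef_pos: [0.5575, 0.2101, 0.2108]
tool_rot: [-0.002, 1.0, 0.002, 0.001]
contact_force: [0.1, 0.1, -1.4]
gripper_width: 0.533
```

```bash
python3 -m creep '[[[0,0,0,0,0,0.001,0.04],[0,0,0,0,0,0,0.085],[0,0,0,0,0,0,0.085],[0,0,0,0,0,0,0.085],[0,0,0,0,0,0,0.085],[0,0,0,0,0,-0.01,0.085],[0,0,0,0,0,-0.02,0.085],[0,0,0,0,0,-0.03,0.085],[0,0,0,0,0,-0.02,0.085],[0,0,0,0,0,-0.01,0.085],[0,0,0,0,0,0,0.085]]]';python3 - <<'E'
from fit import *
p,M=st()
for n in("scene","wrist"):
    c=cam(n); save(c,n+"6"); P=cloud(c); print(n,axis(P,(.5565,.209),.132,.141,.04,.025,.02),axis(P,(.5565,.209),.05,.09,.04,None,.02)); q=P.reshape(-1,3); m=np.hypot(q[:,0]-.5565,q[:,1]-.21)<.006; print(q[m,2].max())
E
```

```text
t: 10.55
eef_pos: [0.5571, 0.2089, 0.3043]
tool_rot: [-0.001, 1.0, 0.001, 0.001]
contact_force: [1.0, -0.1, 0.1]
gripper_width: 0.995
t 10.55 p [0.5571 0.2089 0.3043] F [ 1.  -0.1  0.1] T [ 0.   -0.04  0.04] w 0.995
x [1.    0.002 0.001] z [ 0.001  0.002 -1.   ] q [-0.78  0.36  0.41  1.78 -0.16  1.04 -0.31]
scene (40, array([0.5575, 0.2127, 0.0238]), array([0.5585, 0.2137])) (180, array([0.5572, 0.2125, 0.0204]))
0.19114375984620155
wrist (109, array([0.5581, 0.2103, 0.0248]), array([0.558 , 0.2101])) (697, array([0.5581, 0.2075, 0.0244]))
0.19232629656870395
```

View pics/wrist6.png

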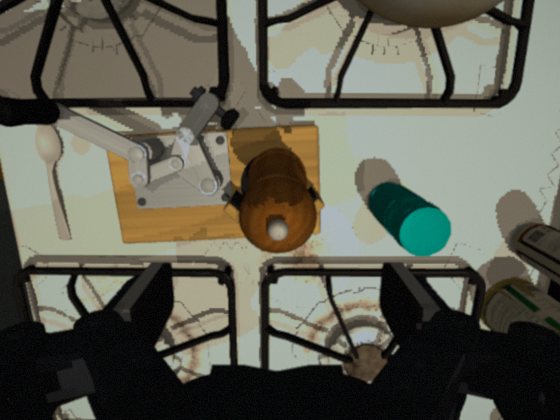

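```bash
python3 - <<'E'
from plan import *
plan([(.374,.272,.28,1.1)],.0854)
E
```

```text
t 10.65 p [0.5562 0.2086 0.3018] F [-0.3 -0.2  0.1] T [ 0.   -0.02  0.  ] w 0.996
x [ 1.     0.002 -0.002] z [-0.002  0.    -1.   ] q [-0.78  0.36  0.41  1.78 -0.16  1.04 -0.31]
10
[[0,0,-0.11,-0.018,-0.006,0.002,0.0854],[0,0,-0.11,-0.017,-0.008,0.002,0.0854],[0,0,-0.11,-0.016,-0.01,0.002,0.0854],[0,0,-0.11,-0.015,-0.012,0.002,0.0854],[0,0,-0.11,-0.014,-0.014,0.002,0.0854],[0,0,-0.11,-0.012,-0.015,0.002,0.0854],[0,0,-0.11,-0.01,-0.016,0.002,0.0854],[0,0,-0.11,-0.009,-0.017,0.002,0.0854],[0,0,-0.11,-0.007,-0.018,0.002,0.0854],[0,0,-0.11,-0.005,-0.019,0.002,0.0854]]
```

```bash
python3 -m creep '[[[0,0,-0.11,-0.018,-0.006,0,0.0854],[0,0,-0.11,-0.017,-0.008,0,0.0854],[0,0,-0.11,-0.016,-0.01,0,0.0854],[0,0,-0.11,-0.015,-0.012,0,0.0854],[0,0,-0.11,-0.014,-0.014,0.002,0.0854],[0,0,-0.11,-0.012,-0.015,0.003,0.0854],[0,0,-0.11,-0.01,-0.016,0.003,0.0854],[0,0,-0.11,-0.009,-0.017,0.003,0.0854],[0,0,-0.07,-0.005,-0.014,0.002,0.0854],[0,0,-0.03,-0.003,-0.01,0,0.0854],[0,0,0,0,0,0,0.0854],[0,0,0,0,0,0,0.0854]]]' 30; python3 - <<'E'
from plan import *
p,M=st()
c=cam("wrist"); save(c,"wrist7"); np.save("pics/wrist7.npy",c,allow_pickle=True)
print(proj(c,[(.366,.2765,.129)]))
c=cam("scene"); save(c,"scene7",(100,100,300,250),4)
E
```

```text
t: 11.65
eef_pos: [0.3719, 0.2611, 0.2723]
tool_rot: [0.003, 0.87, 0.492, -0.015]
contact_force: [0.2, -0.1, 0.5]
gripper_width: 1.0
t 11.65 p [0.3719 0.2611 0.2723] F [ 0.2 -0.1  0.5] T [ 0.06 -0.01 -0.02] w 1.0
x [ 0.515  0.857 -0.029] z [-0.023 -0.02  -1.   ] q [-0.89  0.16  0.15  2.09 -0.03  0.92  0.31]
[[300.27967563 200.8103678 ]]
```

View pics/wrist7.png

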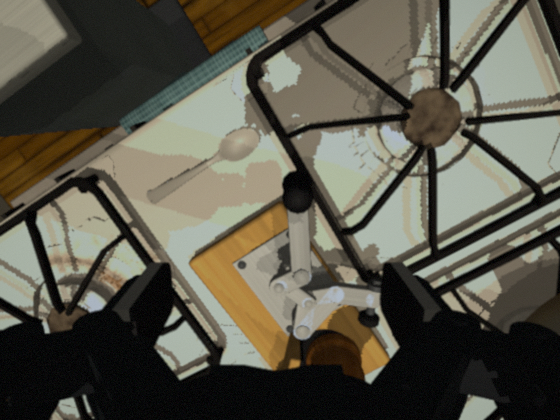

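View pics/scene7.png

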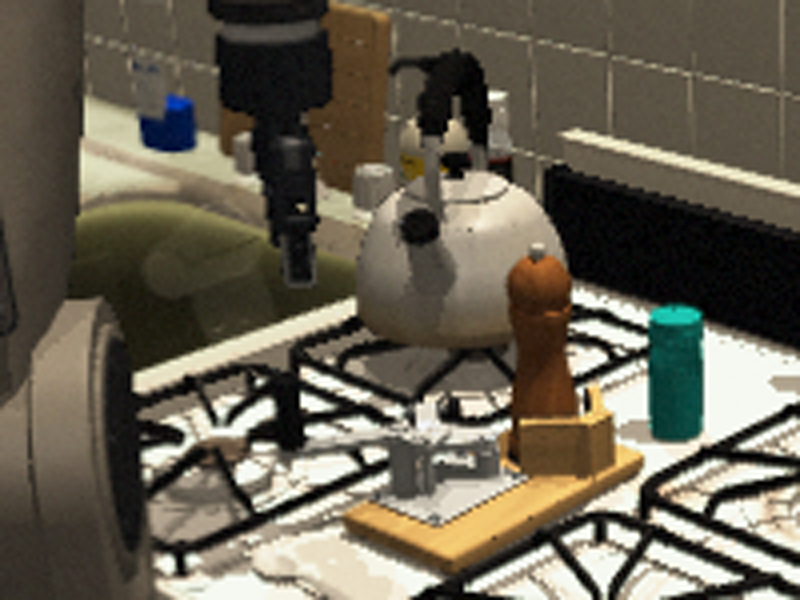

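```bash
python3 - <<'E'
from fit import *
c=np.load("pics/wrist7.npy",allow_pickle=True).item()
save(c,"wrist7c",(260,150,340,230),8)
q=cloud(c)
for v in range(168,220,4): print(v,q[v,298].round(4))
Q=q[160:220,275:320].reshape(-1,3); m=(Q[:,2]>.09)&(Q[:,2]<.15); print(m.sum(),Q[m].mean(0),np.percentile(Q[m,2],[5,50,95]))
print(axis(q,(.366,.2765),.09,.135,.03,.0105))
t=Q[m&(Q[:,2]>.122)]; print(t.mean(0),t.min(0),t.max(0))
E
```

```text
168 [0.3627 0.2804 0.0268]
172 [0.3569 0.2818 0.0826]
176 [0.3574 0.281  0.0952]
180 [0.3565 0.2809 0.114 ]
184 [0.3569 0.2803 0.1241]
188 [0.3586 0.2792 0.127 ]
192 [0.3605 0.278  0.1282]
196 [0.3627 0.2768 0.1286]
200 [0.3649 0.2755 0.1285]
204 [0.3672 0.2742 0.1283]
208 [0.3699 0.2727 0.1269]
212 [0.3721 0.2714 0.1271]
216 [0.3894 0.2633 0.0725]
954 [0.36256344 0.27635681 0.12147921] [0.09545418 0.1261778  0.12838015]
(954, array([0.3634, 0.276 , 0.0072]), array([0.3668, 0.2747]))
[0.36413547 0.2756771  0.12659397] [0.35520445 0.26545951 0.12228941] [0.37457861 0.28536899 0.13012366]
```

View pics/wrist7c.png

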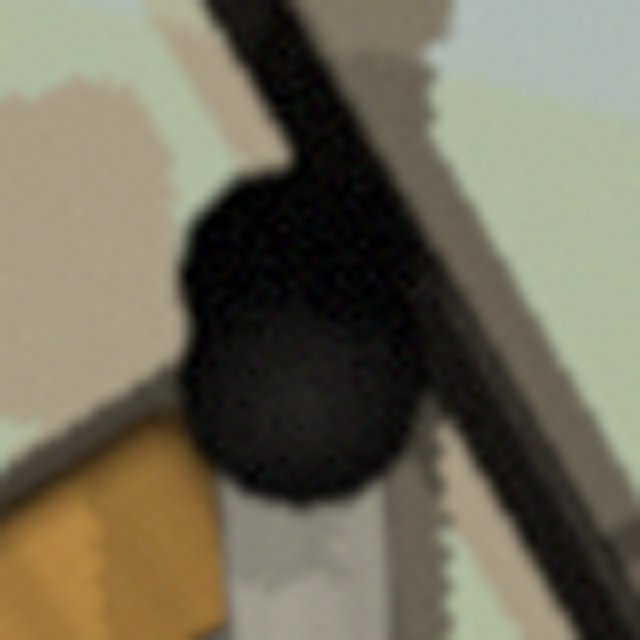

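```bash
cat > go.py <<'E'
from h import *
def Rt(az,tilt):
    x=np.array([np.cos(az),np.sin(az),0]); y=np.array([np.sin(az),-np.cos(az),0])
    return np.c_[x,y,[0,0,-1]]@R.from_rotvec([tilt,0,0]).as_matrix()
def err(pos,az,tilt=0,depth=0):
    p,M=st(); T=Rt(az,tilt); tp=np.array(pos)-depth*T[:,2]
    print("tgt TCP",tp.round(4),"shift",((tp-p)@M).round(4),"turn",R.from_matrix(M.T@T).as_rotvec().round(3))
piv=np.array([.4369,.2402])
def handle(tilt,z=.110):
    """report grasp pt wrt pivot"""
    p,M=st(); g=p+.054*M[:,2]; d=g[:2]-piv; a=np.degrees(np.arctan2(d[1],d[0]))%360
    print("grasp",g.round(4),"rad",np.hypot(*d).round(4),"ang rad",np.radians(a-153.9).round(3),"xaz",np.degrees(np.arctan2(M[1,0],M[0,0])).round(1),"want",round(a-90,1),"dz",round(z-g[2],4))
    tang=np.radians(a-90); T=Rt(tang,tilt); u=d/np.hypot(*d); tp=np.r_[piv+.08*u,z]-.054*T[:,2]
    print("fix shift",((tp-p)@M).round(4),"turn",R.from_matrix(M.T@T).as_rotvec().round(3))
E
python3 -c "
from go import *
err((.365,.2755,.19),np.radians(63.5),.15,.054)"
```

```text
t 11.75 p [0.3726 0.2611 0.2726] F [-0.1  0.3 -0.5] T [ 0.04 -0.03 -0.01] w 0.998
x [ 0.516  0.856 -0.028] z [-0.022 -0.019 -1.   ] q [-0.89  0.16  0.15  2.09 -0.03  0.92  0.31]
tgt TCP [0.3722 0.2719 0.2434] shift [ 0.0099 -0.0057  0.029 ] turn [ 0.14   0.022 -0.082]
```

```bash
python3 -m creep '[[[0.05,0.008,-0.03,0.004,-0.002,0.01,0.0854],[0.05,0.008,-0.03,0.003,-0.002,0.01,0.0854],[0.04,0.006,-0.02,0.003,-0.002,0.008,0.0854],[0,0,0,0,0,0,0.0854],[0,0,0,0,0,0,0.0854]]]' 30; python3 -c "
from go import *
err((.365,.2755,.11),np.radians(63.5),.15,.054)"
```

```text
t: 12.17
eef_pos: [0.376, 0.2727, 0.2447]
tool_rot: [-0.066, 0.851, 0.52, -0.038]
contact_force: [0.2, 0.7, -0.9]
gripper_width: 0.996
t 12.17 p [0.376  0.2727 0.2447] F [ 0.2  0.7 -0.9] T [-0.14 -0.15 -0.01] w 0.996
x [0.455 0.89  0.004] z [-0.133  0.073 -0.989] q [-0.8   0.24  0.13  2.08 -0.22  0.9   0.57]
tgt TCP [0.3722 0.2719 0.1634] shift [-0.0028  0.0093  0.0808] turn [-0.002 -0.006 -0.01 ]
```

```bash
python3 -m creep '[[[0,0,-0.01,-0.003,0.002,0.01,0.0854],[0,0,0,0,0.002,0.02,0.0854],[0,0,0,0,0.002,0.02,0.0854],[0,0,0,0,0.002,0.015,0.0854],[0,0,0,0,0.001,0.006,0.0854],[0,0,0,0,0,0,0.0854],[0,0,0,0,0,0,0.0854]]]' 30; python3 -c "
from go import *
err((.365,.2755,.11),np.radians(63.5),.15,.054)
c=cam('wrist');save(c,'wrist8')"
```

```text
t: 12.75
eef_pos: [0.3761, 0.2699, 0.1713]
tool_rot: [-0.063, 0.849, 0.524, -0.033]
contact_force: [-1.0, 0.0, -0.4]
gripper_width: 1.0
t 12.75 p [0.3761 0.2699 0.1713] F [-1.   0.  -0.4] T [-0.06 -0.15  0.01] w 1.0
x [0.449 0.893 0.009] z [-0.122  0.072 -0.99 ] q [-0.78  0.35  0.11  2.14 -0.26  0.72  0.63]
tgt TCP [0.3722 0.2719 0.1634] shift [-0.0001 -0.0032  0.0085] turn [ 0.008 -0.01  -0.002]
```

View pics/wrist8.png

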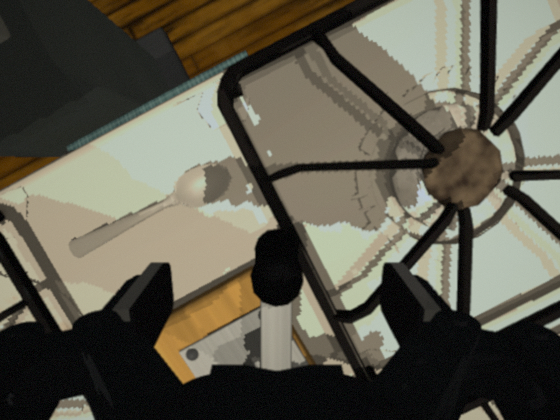

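```bash
python3 -m creep '[[[0.008,-0.01,0,0,-0.003,0.008,0.0854],[0,0,0,0,0,0,0.0854],[0,0,0,0,0,0,0.01],[0,0,0,0,0,0,0.01],[0,0,0,0,0,0,0.01],[0,0,0,0,0,0,0.01],[0,0,0,0,0,0,0.01],[0,0,0,0,0,0,0.01],[0,0,0,0,0,0,0.01]]]' 30; python3 -c "
from go import *
handle(.15)"
```

```text
t: 13.55
eef_pos: [0.373, 0.2719, 0.1666]
tool_rot: [-0.064, 0.848, 0.524, -0.039]
contact_force: [0.6, 1.3, -3.0]
gripper_width: 0.228
t 13.55 p [0.373  0.2719 0.1666] F [ 0.6  1.3 -3. ] T [ 0.09 -0.25  0.03] w 0.228
x [0.448 0.894 0.001] z [-0.132  0.068 -0.989] q [-0.78  0.36  0.11  2.14 -0.26  0.72  0.63]
grasp [0.3659 0.2755 0.1132] rad 0.0793 ang rad -0.006 xaz 63.4 want 63.6 dz -0.0032
fix shift [ 0.0001 -0.0002  0.0033] turn [ 0.001 -0.002 -0.003]
```

```bash
python3 -m creep '[[[0,-0.015,-0.099,-0.007,0.0004,0,0.01],[0,-0.015,-0.099,-0.0072,0.0004,0,0.01],[0,-0.015,-0.099,-0.0072,0.0004,0,0.01],[0,-0.015,-0.099,-0.0072,0.0004,0,0.01],[0,0,0,0,0,0,0.01]]]'; python3 -c "
from go import *
handle(.15)"
```

```text
t: 13.97
eef_pos: [0.3656, 0.2437, 0.1666]
tool_rot: [-0.054, 0.721, 0.689, -0.051]
contact_force: [-0.6, -0.7, -1.5]
gripper_width: 0.224
t 13.97 p [0.3656 0.2437 0.1666] F [-0.6 -0.7 -1.5] T [-0.07 -0.21  0.07] w 0.224
x [0.046 0.999 0.002] z [-0.148  0.008 -0.989] q [-0.71  0.34  0.04  2.16 -0.16  0.76  0.98]
grasp [0.3577 0.2441 0.1132] rad 0.0793 ang rad 0.406 xaz 87.3 want 87.2 dz -0.0032
fix shift [ 0.0001 -0.0001  0.0032] turn [ 0.002 -0.001  0.003]
```

Excellent tracking. On.

```bash
python3 -m creep '[[[0,-0.015,-0.099,-0.0072,0.0004,0,0.01],[0,-0.015,-0.099,-0.0072,0.0004,0,0.01],[0,-0.015,-0.099,-0.0072,0.0004,0,0.01],[0,-0.015,-0.099,-0.0072,0.0004,0,0.01],[0,-0.015,-0.099,-0.0072,0.0004,0,0.01],[0,0,0,0,0,0,0.01]]]'; python3 -c "
from go import *
handle(.15)"
```

```text
t: 14.47
eef_pos: [0.3728, 0.2091, 0.1666]
tool_rot: [-0.04, 0.527, 0.847, -0.063]
contact_force: [-0.3, -1.2, 0.5]
gripper_width: 0.227
t 14.47 p [0.3728 0.2091 0.1666] F [-0.3 -1.2  0.5] T [-0.09 -0.02 -0.03] w 0.227
x [-0.442  0.897  0.001] z [-0.133 -0.064 -0.989] q [-0.62  0.34 -0.03  2.17 -0.03  0.78  1.41]
grasp [0.3656 0.2056 0.1132] rad 0.0792 ang rad 0.907 xaz 116.2 want 115.9 dz -0.0032
fix shift [ 0.     -0.0002  0.0032] turn [ 0.002 -0.     0.006]
```

```bash
python3 -m creep '[[[0,-0.015,-0.096,-0.0072,0.0004,0,0.01],[0,-0.015,-0.099,-0.0072,0.0004,0,0.01],[0,-0.015,-0.099,-0.0072,0.0004,0,0.01],[0,-0.015,-0.099,-0.0072,0.0004,0,0.01],[0,0,0,0,0,0,0.01]]]' 45; python3 -c "
from go import *
handle(.15)"
```

```text
t: 14.88
eef_pos: [0.388, 0.1883, 0.1665]
tool_rot: [-0.028, 0.354, 0.932, -0.069]
contact_force: [-2.6, 0.6, 3.2]
gripper_width: 0.218
t 14.88 p [0.388  0.1883 0.1665] F [-2.6  0.6  3.2] T [ 0.04  0.34 -0.35] w 0.218
x [-0.748  0.664  0.003] z [-0.102 -0.109 -0.989] q [-0.55  0.34 -0.07  2.16  0.08  0.79  1.73]
grasp [0.3826 0.1824 0.1131] rad 0.0793 ang rad 1.272 xaz 138.4 want 136.8 dz -0.0031
fix shift [-0.     -0.0002  0.0031] turn [0.    0.001 0.028]
```

```bash
python3 -m creep '[[[0,-0.015,-0.08,-0.0075,0.0004,0,0.01],[0,-0.015,-0.09,-0.0075,0.0004,0,0.01],[0,-0.015,-0.099,-0.0075,0.0004,0,0.01],[0,-0.015,-0.099,-0.0075,0.0004,0,0.01],[0,0,0,0,0,0,0.01]]]' 45; python3 -c "
from go import *
handle(.15)"
```

```text
t: 15.3
eef_pos: [0.41, 0.1746, 0.1664]
tool_rot: [-0.016, 0.185, 0.98, -0.074]
contact_force: [-0.7, -0.7, 1.3]
gripper_width: 0.22
t 15.3 p [0.41   0.1746 0.1664] F [-0.7 -0.7  1.3] T [-0.24 -0.15  0.07] w 0.22
x [-0.931  0.365  0.003] z [-0.058 -0.14  -0.988] q [-0.49  0.35 -0.11  2.14  0.17  0.79  2.03]
grasp [0.4068 0.167  0.113 ] rad 0.0791 ang rad 1.636 xaz 158.6 want 157.6 dz -0.003
fix shift [ 0.     -0.0005  0.0031] turn [-0.002 -0.001  0.017]
```

```bash
python3 -m creep '[[[0,-0.015,-0.08,-0.0072,0.0004,0,0.01],[0,-0.012,-0.08,-0.006,0.0003,0,0.01],[0,0,0,0,0,0,0.01]]]' 45; python3 -c "
from go import *
handle(.15)"; python3 -m creep '[[[0,0,0,-0.003,0,0,0.01],[0,0,0,0,0,0,0.01]]]'; python3 -c "
from go import *
handle(.15)"
```

```text
t: 15.55
eef_pos: [0.4179, 0.1724, 0.1663]
tool_rot: [-0.013, 0.114, 0.991, -0.076]
contact_force: [5.5, -4.3, -0.5]
gripper_width: 0.223
t 15.55 p [0.4179 0.1724 0.1663] F [ 5.5 -4.3 -0.5] T [-0.77 -1.16  0.08] w 0.223
x [-0.974  0.227  0.008] z [-0.042 -0.148 -0.988] q [-0.47  0.36 -0.14  2.13  0.21  0.78  2.15]
grasp [0.4156 0.1644 0.113 ] rad 0.0787 ang rad 1.752 xaz 166.9 want 164.3 dz -0.003
fix shift [ 0.0001 -0.0011  0.0031] turn [-0.005 -0.001  0.046]
t: 15.72
eef_pos: [0.4182, 0.1724, 0.1663]
tool_rot: [-0.015, 0.12, 0.99, -0.077]
contact_force: [2.6, -2.8, 1.1]
gripper_width: 0.225
t 15.72 p [0.4182 0.1724 0.1663] F [ 2.6 -2.8  1.1] T [-0.63 -0.73  0.24] w 0.225
x [-0.971  0.241  0.011] z [-0.048 -0.148 -0.988] q [-0.47  0.36 -0.13  2.13  0.2   0.79  2.15]
grasp [0.4156 0.1644 0.113 ] rad 0.0788 ang rad 1.753 xaz 166.1 want 164.3 dz -0.003
fix shift [ 0.0003 -0.0011  0.0031] turn [-0.006 -0.006  0.032]
```

```bash
python3 -m creep '[[[0,0,0,0,0,0,0.06],[0,0,0,0,0,0,0.06],[0,0,0,0,0,0,0.06],[0,0,0,0,0,0,0.06],[0,0,0,0,0,-0.01,0.06],[0,0,0,0,0,-0.02,0.06],[0,0,0,0,0,-0.02,0.06],[0,0,0,0,0,-0.02,0.06],[0,0,0,0,0,-0.02,0.0854],[0,0,0,0,0,-0.02,0.0854],[0,0,0,0,0,0,0.0854]]]' 45; python3 - <<'E'
from fit import *
p,M=st()
for n in("scene","wrist"):
    c=cam(n); save(c,n+"9"); P=cloud(c); np.save(f"pics/{n}9.npy",c,allow_pickle=True); print(n,axis(P,(.555,.204),.132,.141,.04,.025,.02),axis(P,(.555,.204),.05,.09,.04,None,.02)); q=P.reshape(-1,3); m=np.hypot(q[:,0]-.554,q[:,1]-.202)<.006; print(q[m,2].max() if m.any() else 0)
E
```

```text
t: 16.63
eef_pos: [0.4231, 0.1923, 0.2824]
tool_rot: [-0.016, 0.13, 0.989, -0.074]
contact_force: [1.1, 1.1, 0.1]
gripper_width: 0.999
t 16.63 p [0.4231 0.1923 0.2824] F [1.1 1.1 0.1] T [ 0.13 -0.12  0.03] w 0.999
x [-0.965  0.26   0.011] z [-0.05  -0.143 -0.988] q [-0.48  0.21 -0.15  2.    0.14  1.06  2.18]
scene (44, array([0.558 , 0.2084, 0.0227]), array([0.5601, 0.2103])) (176, array([0.5594, 0.2106, 0.0214]))
0.18831535604155575
wrist (240, array([0.5598, 0.2077, 0.025 ]), array([0.5598, 0.2077])) (728, array([0.5642, 0.2283, 0.0418]))
0
```

View pics/scene9.png

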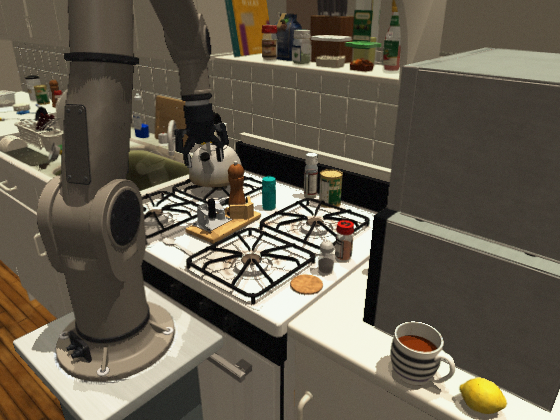

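View pics/wrist9.png

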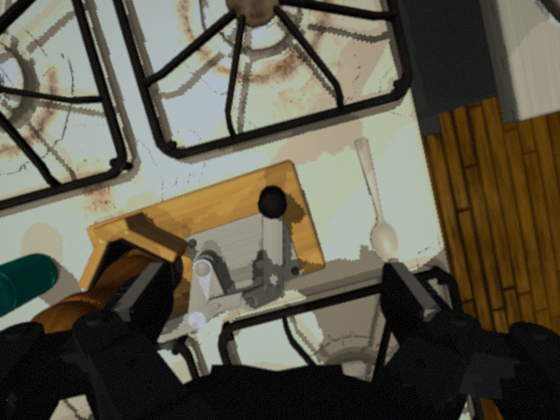

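```bash
python3 -c "
from go import *
err((.556,.204,.31),np.radians(166),0,0)"
```

```text
t 16.73 p [0.4219 0.191  0.2794] F [-0.1 -1.2 -1.6] T [ 0.17 -0.07 -0.04] w 1.0
x [-0.965  0.26   0.014] z [-0.054 -0.145 -0.988] q [-0.48  0.21 -0.15  2.01  0.14  1.06  2.18]
tgt TCP [0.556 0.204 0.31 ] shift [-0.1256  0.0419 -0.0393] turn [-0.155 -0.016 -0.018]
```

```bash
python3 -m creep '[[[-0.03,-0.003,0,-0.01,0.005,-0.02,0.0854],[-0.03,-0.003,0,-0.02,0.006,-0.012,0.0854],[-0.03,-0.003,0,-0.025,0.007,-0.004,0.0854],[-0.03,-0.003,0,-0.025,0.007,-0.002,0.0854],[-0.03,-0.003,0,-0.025,0.007,0,0.0854],[0,0,0,-0.015,0.004,0,0.0854],[0,0,0,-0.005,0.001,0,0.0854],[0,0,0,0,0,0,0.0854]]]'; python3 - <<'E'
from go import *
err((.556,.204,.31),np.radians(166),0,0)
c=cam("wrist");save(c,"wrist10");np.save("pics/wrist10.npy",c,allow_pickle=True)
E
```

```text
t: 17.4
eef_pos: [0.5543, 0.1969, 0.3064]
tool_rot: [-0.005, 0.131, 0.991, -0.003]
contact_force: [-0.6, -0.4, 0.9]
gripper_width: 0.997
t 17.4 p [0.5543 0.1969 0.3064] F [-0.6 -0.4  0.9] T [ 0.01  0.02 -0.02] w 0.997
x [-0.966  0.26   0.01 ] z [-0.011 -0.005 -1.   ] q [-0.36  0.34 -0.11  1.75  0.04  1.06  2.39]
tgt TCP [0.556 0.204 0.31 ] shift [ 0.0002  0.0073 -0.0037] turn [-0.008 -0.01  -0.018]
```

View pics/wrist10.png

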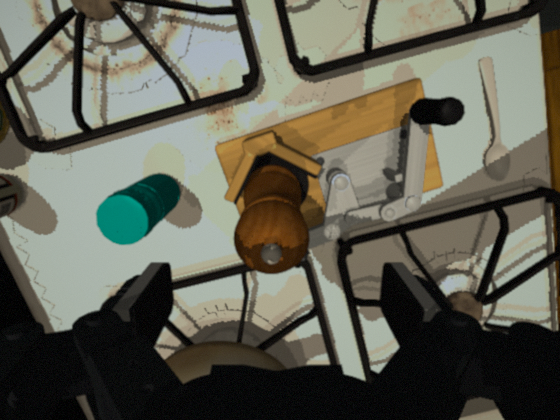

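```bash
python3 - <<'E'
from fit import *
c=np.load("pics/wrist10.npy",allow_pickle=True).item()
save(c,"w10c",(200,110,480,290),2.8)
b=np.array([.494,.1988]);y=.0495;Rz=np.array([[np.cos(y),-np.sin(y)],[np.sin(y),np.cos(y)]])
L=[b+Rz@np.array(k) for k in[(-.108,.058),(.108,.058),(.108,-.058),(-.108,-.058)]]
print(proj(c,[(*l,.02) for l in L]).round(1))
for s in[(.554,.202),(.557,.206),(.559,.209)]: print(s,proj(c,[(*s,.19),(*s,.156)]).round(1))
P=cloud(c); 
for lo,hi in[(.132,.141),(.05,.08),(.09,.12)]: print(axis(P,(.556,.205),lo,hi,.035,.025,.02))
print("post",axis(P,(.4156,.1644),.1,.126,.02,.0105))
Q=P.reshape(-1,3); m=(np.hypot(Q[:,0]-.4156,Q[:,1]-.164)<.03)&(Q[:,2]>.12)&(Q[:,2]<.14); print(Q[m].mean(0),Q[m].min(0),Q[m].max(0))
E
```

```text
[[444.7 188.2]
 [250.2 248. ]
 [212.8 145.6]
 [422.3  77. ]]
(0.554, 0.202) [[278.2 245.8]
 [277.5 226.8]]
(0.557, 0.206) [[275.  253.4]
 [274.7 233.5]]
(0.559, 0.209) [[273.  258.9]
 [273.  238.3]]
(155, array([0.5596, 0.207 , 0.0247]), array([0.5597, 0.2073]))
(795, array([0.5598, 0.2087, 0.0232]), array([0.5604, 0.2107]))
(116, array([0.56  , 0.2086, 0.0252]), array([0.56  , 0.2085]))
post (498, array([0.4169, 0.1612, 0.0091]), array([0.4153, 0.1616]))
[0.41835205 0.16089297 0.12606123] [0.40669248 0.15177325 0.12009141] [0.42706398 0.17114566 0.12969452]
```

View pics/w10c.png

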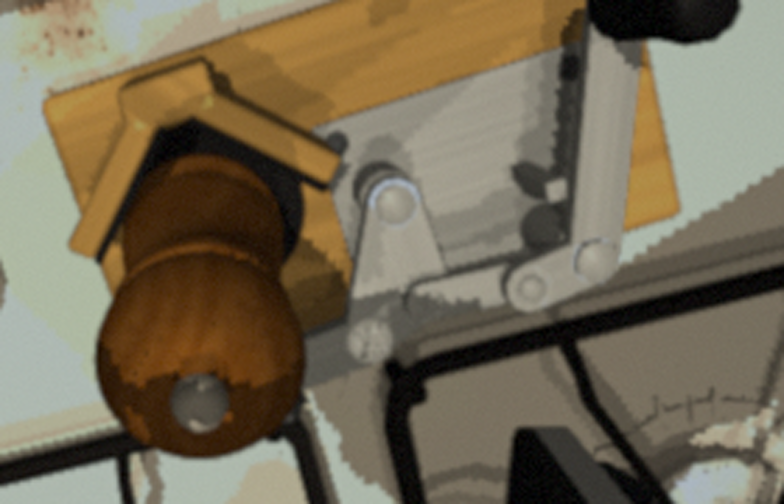

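```bash
python3 - <<'E'
from fit import *
b=np.array([.494,.1988]);y=.0495;Rz=np.array([[np.cos(y),-np.sin(y)],[np.sin(y),np.cos(y)]])
for n in("top0","wrist4","wrist9","wrist10"):
    c=np.load(f"pics/{n}.npy",allow_pickle=True).item(); P=cloud(c).reshape(-1,3)
    l=(P[:,:2]-b)@Rz
    m=(P[:,2]>.061)&(P[:,2]<.071)&(l[:,0]>.01)&(l[:,0]<.12)&(l[:,1]<.03)&(l[:,1]>-.07)
    if n!="top0": m&=np.hypot(l[:,0]-.064,l[:,1]-.006)>.029
    print(n,m.sum(),l[m].min(0).round(4),l[m].max(0).round(4))
    im=np.zeros((440,440),np.uint8)
    for a in l[m]: cv2.circle(im,(int(a[0]*4000),int(240-a[1]*4000)),2,255,-1)
    cv2.circle(im,(240,240),int(.029*4000),120,1); cv2.circle(im,(240,240),3,120,-1)
    cv2.imwrite(f"pics/v_{n}.png",im)
ims=[cv2.imread(f"pics/v_{n}.png") for n in("top0","wrist4","wrist10")]
cv2.imwrite("pics/v.png",cv2.resize(np.hstack(ims),(798,266)))
# nut rays
c=np.load("pics/wrist10.npy",allow_pickle=True).item(); print(atz(c,271.2,253.4,.19))
c=np.load("pics/scene9.npy",allow_pickle=True).item(); save(c,"s9c",(220,150,260,230),8)
E
```

```text
top0 287 [ 0.0135 -0.0536] [ 0.106  -0.0012]
wrist4 1078 [ 0.0148 -0.0543] [ 0.106  -0.0034]
wrist9 2355 [ 0.0135 -0.0555] [ 0.1066 -0.0037]
wrist10 2109 [ 0.0138 -0.0559] [ 0.106  -0.0044]
[0.55909421 0.20545789 0.19      ]
```

View pics/v.png

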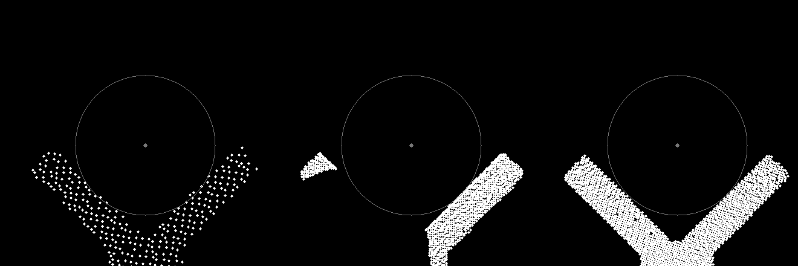

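View pics/s9c.png

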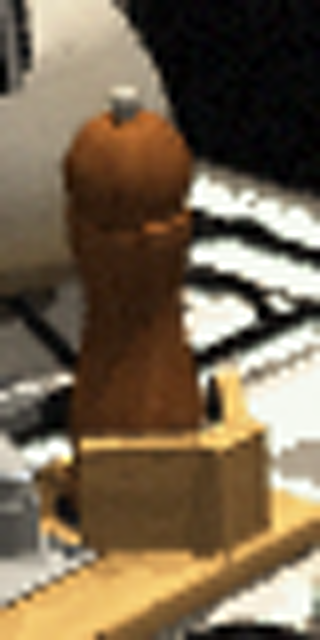

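```bash
python3 -m creep '[[[-0.008,-0.01,-0.018,-0.003,0.009,0.005,0.0854],[0,0,0,0,0,0.025,0.0854],[0,0,0,0,0,0.025,0.0854],[0,0,0,0,0,0.02,0.0854],[0,0,0,0,0,0.01,0.0854],[0,0,0,0,0,0,0.0854],[0,0,0,0,0,0,0.0854]]]' 60; python3 -c "
from go import *
err((.559,.206,.209),np.radians(166),0,0)"
```

```text
t: 18.03
eef_pos: [0.5526, 0.2112, 0.2166]
tool_rot: [-0.001, 0.115, 0.993, 0.001]
contact_force: [0.4, 0.2, 0.3]
gripper_width: 1.001
t 18.03 p [0.5526 0.2112 0.2166] F [0.4 0.2 0.3] T [-0.03 -0.01  0.05] w 1.001
x [-0.974  0.228  0.001] z [-0.001  0.003 -1.   ] q [-0.38  0.44 -0.12  1.83  0.06  0.87  2.39]
tgt TCP [0.559 0.206 0.209] shift [-0.0074 -0.0037  0.0076] turn [ 0.002 -0.001  0.014]
```

```bash
python3 -m creep '[[[0,0,0,-0.007,-0.0035,0.003,0.0854],[0,0,0,0,0,0.003,0.0854],[0,0,0,0,0,0,0.0854]]]' 60; python3 - <<'E'
from go import *
err((.559,.206,.209),np.radians(166),0,0)
c=cam("wrist");save(c,"wrist11")
E
```

```text
t: 18.28
eef_pos: [0.5597, 0.2072, 0.2128]
tool_rot: [0.001, 0.114, 0.993, 0.002]
contact_force: [-1.1, 0.7, 0.4]
gripper_width: 0.992
t 18.28 p [0.5597 0.2072 0.2128] F [-1.1  0.7  0.4] T [-0.04 -0.    0.04] w 0.992
x [-0.974  0.227 -0.001] z [ 0.003  0.004 -1.   ] q [-0.37  0.45 -0.12  1.83  0.06  0.86  2.4 ]
tgt TCP [0.559 0.206 0.209] shift [ 0.0004 -0.0013  0.0038] turn [0.005 0.001 0.016]
```

View pics/wrist11.png

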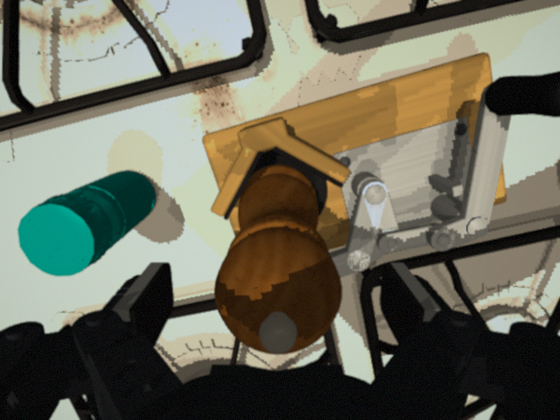

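```bash
python3 -m creep '[[[0.004,0,0.01,0,-0.001,0.003,0.0854],[0,0,0,0,0,0,0.04],[0,0,0,0,0,0,0.04],[0,0,0,0,0,0,0.04],[0,0,0,0,0,0,0.04],[0,0,0,0,0,0,0.04],[0,0,0,0,0,0,0.04]]]' 80; python3 - <<'E'
from go import *
err((.554,.202,.209),np.radians(166),0,0)
E
```

```text
t: 18.92
eef_pos: [0.5597, 0.2053, 0.2126]
tool_rot: [0.001, 0.12, 0.993, -0.0]
contact_force: [0.8, -0.8, -0.6]
gripper_width: 0.529
t 18.92 p [0.5597 0.2053 0.2126] F [ 0.8 -0.8 -0.6] T [-0.14  0.01  0.19] w 0.529
x [-0.971  0.238 -0.003] z [ 0.003 -0.    -1.   ] q [-0.37  0.45 -0.11  1.83  0.07  0.86  2.39]
tgt TCP [0.554 0.202 0.209] shift [ 0.0048 -0.0046  0.0035] turn [0.    0.003 0.004]
```

```bash
for i in 1; do python3 -m creep '[[[0,0,0,0.002,-0.001,0,0.04],[0,0,0,0.002,-0.001,0,0.04]]]' 80; python3 -m creep '[[[0,0,0,0.003,-0.002,0,0.04],[0,0,0,0.003,-0.002,0,0.04]]]' ; done; python3 - <<'E'
from go import *
err((.554,.202,.209),np.radians(166),0,0)
E
```

```text
t: 19.08
eef_pos: [0.5573, 0.2039, 0.2126]
tool_rot: [0.004, 0.12, 0.993, 0.001]
contact_force: [7.3, 0.5, -4.9]
gripper_width: 0.529
t: 19.25
eef_pos: [0.5521, 0.2003, 0.2129]
tool_rot: [0.006, 0.121, 0.993, 0.001]
contact_force: [2.1, -2.2, -2.1]
gripper_width: 0.527
t 19.25 p [0.5521 0.2003 0.2129] F [ 2.1 -2.2 -2.1] T [-0.33 -0.82 -0.13] w 0.527
x [-0.971  0.241 -0.011] z [ 0.011  0.    -1.   ] q [-0.37  0.43 -0.11  1.85  0.07  0.85  2.38]
tgt TCP [0.554 0.202 0.209] shift [-0.0014  0.0021  0.0039] turn [0.003 0.011 0.001]
```

```bash
python3 -m creep '[[[0.003,0.01,0,0,0,0,0.04],[0,0,0.05,0,0,0,0.04],[0,0,0.1,0,0,0,0.04],[0,0,0.1,0,0,0,0.04],[0,0,0.1,0,0,0,0.04],[0,0,0.1,0,0,0,0.04],[0,0,0,0,0,0,0.04]]]' 80; python3 - <<'E'
from go import *
err((.554,.202,.209),np.radians(166),0,0)
c=cam("scene");save(c,"s12",(180,130,300,250),5)
c=cam("wrist");save(c,"w12")
E
```

```text
t: 19.83
eef_pos: [0.5519, 0.2, 0.213]
tool_rot: [0.0, 0.347, 0.938, -0.0]
contact_force: [3.3, -1.9, -2.8]
gripper_width: 0.524
t 19.83 p [0.5519 0.2    0.213 ] F [ 3.3 -1.9 -2.8] T [-0.52 -0.97 -0.25] w 0.524
x [-0.759  0.651 -0.   ] z [ 0.    -0.001 -1.   ] q [-0.45  0.43 -0.01  1.85  0.    0.85  1.98]
tgt TCP [0.554 0.202 0.209] shift [-0.0003  0.0029  0.004 ] turn [-0.     0.    -0.465]
```

View pics/w12.png

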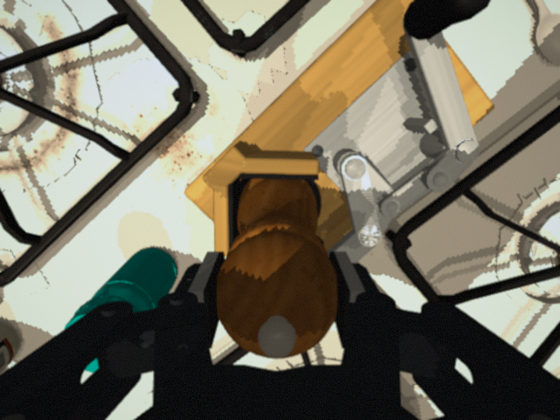

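```bash
python3 -m creep '[[[0,0,0.1,0,0.0003,0,0.04],[0,0,0.1,0,0.0003,0,0.04],[0,0,0.1,0,0.0003,0,0.04],[0,0,0.1,0,0,0,0.04],[0,0,0.1,0,0,0,0.04],[0,0,0.1,0,0,0,0.04],[0,0,0.1,0,0,0,0.04],[0,0,0.1,0,0,0,0.04],[0,0,0.1,0,0,0,0.04],[0,0,0.1,0,0,0,0.04],[0,0,0.1,0,0,0,0.04],[0,0,0.1,0,0,0,0.04],[0,0,0.05,0,0,0,0.04],[0,0,0,0,0,0,0.04],[0,0,0,0,0,0,0.04]]]' 80; python3 - <<'E'
from go import *
err((.554,.202,.209),np.radians(166),0,0)
c=cam("scene");save(c,"s13",(180,130,300,250),5)
c=cam("wrist");save(c,"w13")
E
```

```text
t: 21.18
eef_pos: [0.5504, 0.2027, 0.2129]
tool_rot: [-0.003, 0.829, 0.559, -0.003]
contact_force: [1.9, -2.1, -0.8]
gripper_width: 0.532
t 21.18 p [0.5504 0.2027 0.2129] F [ 1.9 -2.1 -0.8] T [-0.46 -0.5  -0.14] w 0.532
x [ 0.376  0.927 -0.002] z [-0.008  0.001 -1.   ] q [-0.68  0.45  0.28  1.87 -0.17  0.86  0.88]
tgt TCP [0.554 0.202 0.209] shift [0.0007 0.0036 0.0039] turn [-0.007 -0.006 -1.712]
```

View pics/w13.png

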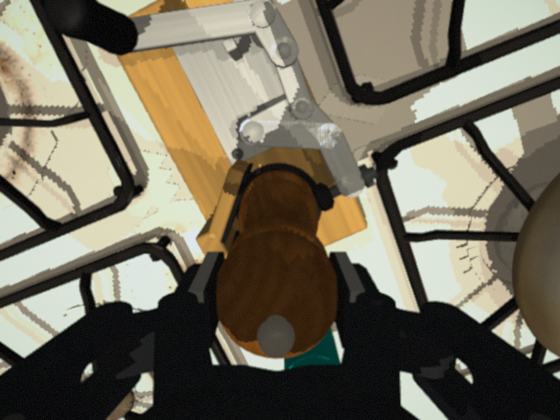

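View pics/s13.png

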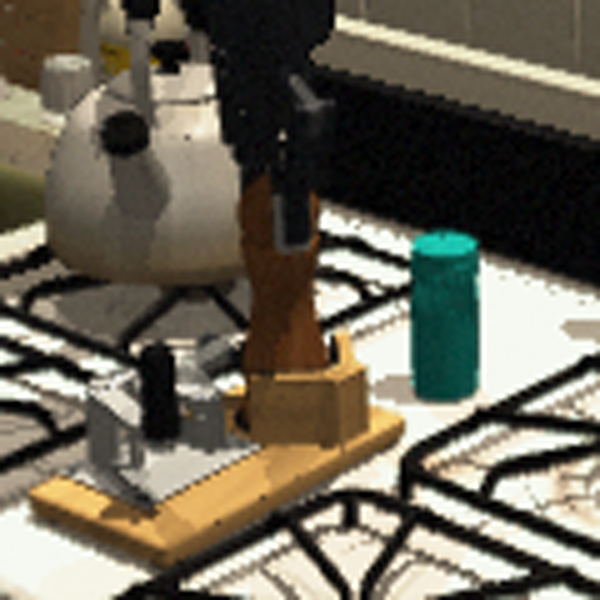

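```bash
python3 -m creep '[[[0,0.005,0.1,0,0.001,0,0.04],[0,0,0.1,0,0.001,0,0.04],[0,0,0.1,0,0,0,0.04],[0,0,0.1,0,0,0,0.04],[0,0,0.05,0,0,0,0.04],[0,0,0,0,0,0,0.04],[0,0,0,0,0,0,0.04]]]' 80; python3 - <<'E'
from go import *
err((.554,.202,.209),np.radians(166),0,0)
E
```

```text
t: 21.87
eef_pos: [0.5511, 0.2032, 0.2129]
tool_rot: [-0.006, 0.933, 0.359, -0.002]
contact_force: [2.0, -1.4, -0.6]
gripper_width: 0.531
t 21.87 p [0.5511 0.2032 0.2129] F [ 2.  -1.4 -0.6] T [-0.46 -0.49 -0.17] w 0.531
x [ 0.743  0.67  -0.   ] z [-0.009  0.009 -1.   ] q [-0.75  0.46  0.39  1.87 -0.24  0.86  0.49]
tgt TCP [0.554 0.202 0.209] shift [0.0013 0.0029 0.0039] turn [-0.008 -0.013 -2.164]
```

Now release, rise and check the mill.

```bash
python3 -m creep '[[[0,0,0,0,0,0,0.085],[0,0,0,0,0,0,0.085],[0,0,0,0,0,0,0.085],[0,0,0,0,0,0,0.085],[0,0,0,0,0,-0.01,0.085],[0,0,0,0,0,-0.02,0.085],[0,0,0,0,0,-0.03,0.085],[0,0,0,0,0,-0.02,0.085],[0,0,0,0,0,-0.01,0.085],[0,0,0,0,0,0,0.085]]]';python3 - <<'E'
from fit import *
p,M=st()
for n in("scene","wrist"):
    c=cam(n); save(c,n+"14"); np.save(f"pics/{n}14.npy",c,allow_pickle=True);P=cloud(c); print(n,axis(P,(.555,.204),.132,.141,.04,.025,.02),axis(P,(.555,.204),.05,.09,.035,None,.02))
save(c,"w14c",(150,120,400,320),3)
E
```

```text
t: 22.7
eef_pos: [0.5488, 0.2043, 0.3076]
tool_rot: [-0.008, 0.932, 0.364, -0.006]
contact_force: [0.0, 0.5, -0.8]
gripper_width: 0.997
t 22.7 p [0.5488 0.2043 0.3076] F [ 0.   0.5 -0.8] T [ 0.03 -0.03  0.01] w 0.997
x [ 0.736  0.677 -0.006] z [-0.018  0.011 -1.   ] q [-0.79  0.35  0.42  1.79 -0.18  1.06  0.45]
scene (42, array([0.5516, 0.2033, 0.0239]), array([0.5524, 0.2044])) (188, array([0.5529, 0.2039, 0.0209]))
wrist (114, array([0.5525, 0.2011, 0.0245]), array([0.5528, 0.2007])) (762, array([0.5553, 0.1994, 0.0241]))
```

View pics/w14c.png

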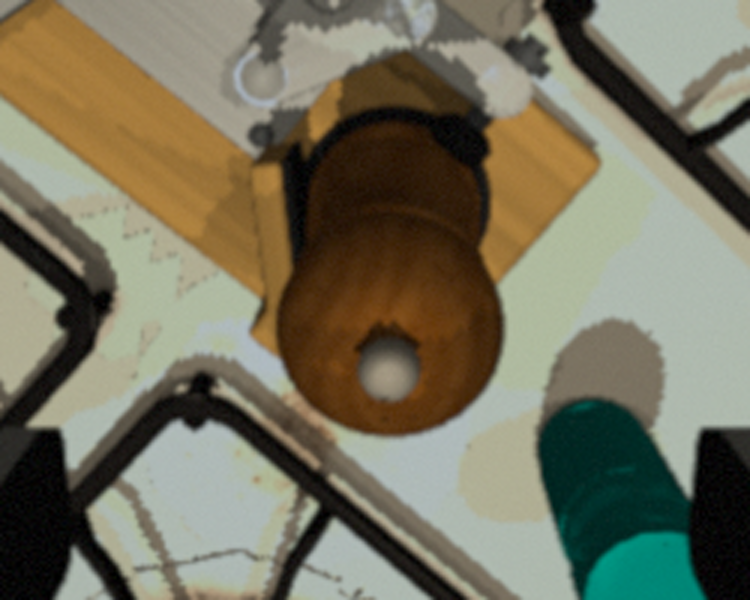

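```bash
python3 - <<'E'
from plan import *
plan([(.43,.175,.29,np.radians(163))],.0854)
E
```

```text
t 22.8 p [0.5478 0.2042 0.3051] F [-0.3  0.1  0.2] T [-0.03  0.01  0.04] w 0.998
x [ 0.735  0.678 -0.009] z [-0.021  0.009 -1.   ] q [-0.79  0.35  0.42  1.79 -0.18  1.05  0.45]
20
[[0,0,-0.105,-0.005,-0.003,0.001,0.0854],[0,0,-0.105,-0.005,-0.003,0.001,0.0854],[0,0,-0.105,-0.005,-0.004,0.001,0.0854],[0,0,-0.105,-0.004,-0.004,0.001,0.0854],[0,0,-0.105,-0.004,-0.005,0.001,0.0854],[0,0,-0.105,-0.003,-0.005,0.001,0.0854],[0,0,-0.105,-0.003,-0.005,0.001,0.0854],[0,0,-0.105,-0.002,-0.006,0.001,0.0854],[0,0,-0.105,-0.001,-0.006,0.001,0.0854],[0,0,-0.105,-0.001,-0.006,0.001,0.0854],[0,0,-0.105,-0.0,-0.006,0.001,0.0854],[0,0,-0.105,0.001,-0.006,0.001,0.0854],[0,0,-0.105,0.001,-0.006,0.001,0.0854],[0,0,-0.105,0.002,-0.006,0.001,0.0854],[0,0,-0.105,0.002,-0.006,0.001,0.0854],[0,0,-0.105,0.003,-0.005,0.001,0.0854],[0,0,-0.105,0.003,-0.005,0.001,0.0854],[0,0,-0.105,0.004,-0.005,0.001,0.0854],[0,0,-0.105,0.004,-0.004,0.001,0.0854],[0,0,-0.105,0.005,-0.004,0.001,0.0854]]
```

```bash
python3 -m creep '[[[0.009,0.02,-0.1,-0.005,-0.003,0,0.0854],[0,0,-0.105,-0.005,-0.003,0,0.0854],[0,0,-0.105,-0.005,-0.004,0,0.0854],[0,0,-0.105,-0.004,-0.004,0,0.0854],[0,0,-0.105,-0.004,-0.005,0,0.0854],[0,0,-0.105,-0.003,-0.005,0,0.0854],[0,0,-0.105,-0.003,-0.005,0,0.0854],[0,0,-0.105,-0.002,-0.006,0,0.0854],[0,0,-0.105,-0.001,-0.006,0,0.0854],[0,0,-0.105,-0.001,-0.006,0,0.0854],[0,0,-0.105,0,-0.006,0.001,0.0854],[0,0,-0.105,0.001,-0.006,0.001,0.0854],[0,0,-0.105,0.001,-0.006,0.002,0.0854],[0,0,-0.105,0.002,-0.006,0.002,0.0854],[0,0,-0.105,0.002,-0.006,0.002,0.0854],[0,0,-0.105,0.003,-0.005,0.002,0.0854],[0,0,-0.1,0.003,-0.005,0.002,0.0854],[0,0,-0.08,0.004,-0.004,0.001,0.0854],[0,0,-0.04,0.003,-0.002,0,0.0854],[0,0,0,0,0,0,0.0854]]]' 45; python3 - <<'E'
from go import *
err((.417,.162,.17),np.radians(165),.15,.054)
E
```

```text
t: 24.47
eef_pos: [0.4172, 0.1669, 0.2622]
tool_rot: [-0.032, 0.199, 0.98, -0.005]
contact_force: [-0.3, -0.8, 0.2]
gripper_width: 1.001
t 24.47 p [0.4172 0.1669 0.2622] F [-0.3 -0.8  0.2] T [-0.02 -0.07  0.02] w 1.001
x [-0.919  0.39   0.061] z [-0.065  0.004 -0.998] q [-0.56  0.18  0.07  2.09 -0.06  0.93  2.29]
tgt TCP [0.4191 0.1698 0.2234] shift [-0.003   0.0043  0.0387] turn [ 0.132 -0.073 -0.133]
```

```bash
python3 -m creep '[[[0.045,-0.024,-0.044,-0.001,0.001,0.005,0.0854],[0.045,-0.024,-0.044,-0.001,0.001,0.01,0.0854],[0.042,-0.024,-0.044,-0.001,0.002,0.01,0.0854],[0,0,0,0,0,0,0.0854],[0,0,0,0,0,0,0.0854]]]' 45; python3 - <<'E'
from go import *
c=cam("wrist");save(c,"w15");np.save("pics/w15.npy",c,allow_pickle=True)
Q=cloud(c).reshape(-1,3); m=(np.hypot(Q[:,0]-.417,Q[:,1]-.162)<.03)&(Q[:,2]>.12)&(Q[:,2]<.14); print(Q[m].mean(0),Q[m].min(0),Q[m].max(0))
err((.417,.162,.17),np.radians(165),.15,.054)
E
```

```text
t: 24.88
eef_pos: [0.4182, 0.1664, 0.2321]
tool_rot: [-0.013, 0.132, 0.988, -0.079]
contact_force: [0.7, 0.4, 0.5]
gripper_width: 0.998
[0.41567499 0.16013034 0.12634933] [0.40600883 0.15121939 0.1200072 ] [0.42571277 0.1707937  0.13013791]
t 24.93 p [0.418  0.1664 0.2321] F [-0.1  0.3 -0.3] T [ 0.2  -0.04  0.  ] w 0.998
x [-0.965  0.263  0.004] z [-0.046 -0.152 -0.987] q [-0.63  0.25  0.07  2.1   0.11  0.92  2.24]
tgt TCP [0.4191 0.1698 0.2234] shift [-0.0002  0.0048  0.008 ] turn [-0.009 -0.005 -0.003]
```

View pics/w15.png

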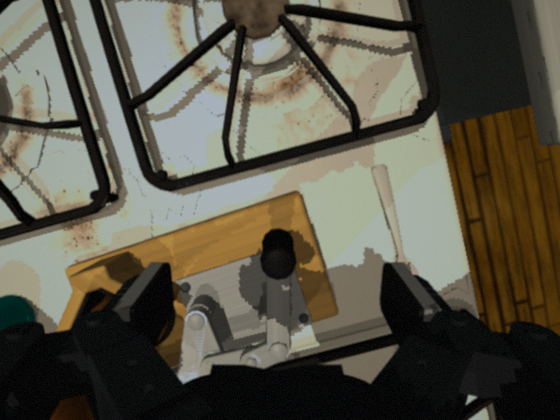

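```bash
python3 -m creep '[[[0,0,0,0,0.003,0.01,0.0854],[0,0,0,0,0.003,0.02,0.0854],[0,0,0,0,0.003,0.016,0.0854],[0,0,0,0,0.002,0.01,0.0854],[0,0,0,0,0,0.003,0.0854],[0,0,0,0,0,0,0.0854],[0,0,0,0,0,0,0.0854]]]' 45; python3 - <<'E'
from go import *
err((.416,.163,.113),np.radians(165),.15,.054)
E
```

```text
t: 25.52
eef_pos: [0.4199, 0.1667, 0.1696]
tool_rot: [-0.012, 0.139, 0.987, -0.075]
contact_force: [-0.4, 0.3, 0.2]
gripper_width: 0.999
t 25.52 p [0.4199 0.1667 0.1696] F [-0.4  0.3  0.2] T [ 0.17  0.01 -0.01] w 0.999
x [-0.961  0.276  0.003] z [-0.044 -0.144 -0.989] q [-0.63  0.35  0.07  2.14  0.11  0.77  2.21]
tgt TCP [0.4181 0.1708 0.1664] shift [0.0029 0.0039 0.0026] turn [-0.002 -0.005 -0.018]
```

```bash
python3 -m creep '[[[0,0,-0.015,0.002,0.004,0.002,0.0854],[0,0,0,0,0,0,0.01],[0,0,0,0,0,0,0.01],[0,0,0,0,0,0,0.01],[0,0,0,0,0,0,0.01],[0,0,0,0,0,0,0.01],[0,0,0,0,0,0,0.01],[0,0,0,0,0,0,0.01]]]' 45; python3 - <<'E'
from go import *
handle(.15)
E
```

```text
t: 26.18
eef_pos: [0.4185, 0.1725, 0.1696]
tool_rot: [-0.012, 0.131, 0.989, -0.073]
contact_force: [3.8, -1.2, -5.4]
gripper_width: 0.22
t 26.18 p [0.4185 0.1725 0.1696] F [ 3.8 -1.2 -5.4] T [ 0.17 -0.64  0.06] w 0.22
x [-0.965  0.262  0.005] z [-0.044 -0.141 -0.989] q [-0.63  0.35  0.06  2.14  0.11  0.77  2.22]
grasp [0.4161 0.1649 0.1161] rad 0.0782 ang rad 1.757 xaz 164.8 want 164.6 dz -0.0061
fix shift [ 0.0002 -0.0008  0.0064] turn [ 0.002 -0.005  0.005]
```

```bash
python3 -m creep '[[[0,0.008,0.06,0.006,0.0003,0,0.01],[0,0.015,0.099,0.0074,0.0004,0,0.01],[0,0.015,0.099,0.0072,0.0004,0,0.01],[0,0.015,0.099,0.0072,0.0004,0,0.01],[0,0.015,0.099,0.0072,0.0004,0,0.01],[0,0,0,0,0,0,0.01]]]' 45; python3 - <<'E'
from go import *
handle(.15)
E
```

```text
t: 26.68
eef_pos: [0.3888, 0.1887, 0.1696]
tool_rot: [-0.028, 0.365, 0.928, -0.068]
contact_force: [0.3, -1.1, -0.9]
gripper_width: 0.224
t 26.68 p [0.3888 0.1887 0.1696] F [ 0.3 -1.1 -0.9] T [ 0.21 -0.05 -0.04] w 0.224
x [-0.731  0.682  0.002] z [-0.102 -0.106 -0.989] q [-0.72  0.34  0.12  2.17 -0.02  0.78  1.8 ]
grasp [0.3833 0.183  0.1162] rad 0.0784 ang rad 1.274 xaz 137.0 want 136.9 dz -0.0062
fix shift [ 0.0001 -0.0005  0.0063] turn [ 0.003 -0.002  0.003]
```

```bash
python3 -m creep '[[[0,0.015,0.099,0.0072,0.0003,0,0.01],[0,0.015,0.099,0.0072,0.0003,0,0.01],[0,0.015,0.099,0.0072,0.0003,0,0.01],[0,0.015,0.099,0.0072,0.0003,0,0.01],[0,0.015,0.099,0.0072,0.0003,0,0.01],[0,0.015,0.099,0.0072,0.0003,0,0.01],[0,0.015,0.099,0.0072,0.0003,0,0.01],[0,0,0,0,0,0,0.01]]]' 45; python3 - <<'E'
from go import *
handle(.15)
E
```

```text
t: 27.35
eef_pos: [0.3668, 0.2319, 0.1695]
tool_rot: [-0.05, 0.664, 0.744, -0.054]
contact_force: [-0.4, -0.9, 1.4]
gripper_width: 0.218
t 27.35 p [0.3668 0.2319 0.1695] F [-0.4 -0.9  1.4] T [ 0.07  0.   -0.04] w 0.218
x [-0.112  0.994  0.003] z [-0.147 -0.014 -0.989] q [-0.84  0.34  0.21  2.17 -0.21  0.78  1.21]
grasp [0.3588 0.2312 0.1161] rad 0.0786 ang rad 0.57 xaz 96.4 want 96.6 dz -0.0061
fix shift [ 0.0002 -0.0004  0.0063] turn [ 0.002 -0.003 -0.002]
```

```bash
python3 -m creep '[[[0,0.015,0.099,0.0072,0.0003,0,0.01],[0,0.015,0.099,0.0072,0.0003,0,0.01],[0,0.015,0.099,0.0072,0.0003,0,0.01],[0,0.015,0.099,0.0072,0.0003,0,0.01],[0,0.015,0.099,0.0072,0.0003,0,0.01],[0,0.007,0.05,0.0036,0.0002,0,0.01],[0,0,0,0,0,0,0.01]]]' 45; python3 - <<'E'
from go import *
handle(.15)
E
```

```text
t: 27.93
eef_pos: [0.3725, 0.2689, 0.1695]
tool_rot: [-0.064, 0.838, 0.541, -0.04]
contact_force: [-2.0, -0.1, 1.9]
gripper_width: 0.22
t 27.93 p [0.3725 0.2689 0.1695] F [-2.  -0.1  1.9] T [ 0.07  0.2  -0.06] w 0.22
x [0.412 0.911 0.002] z [-0.136  0.063 -0.989] q [-0.93  0.36  0.29  2.15 -0.35  0.75  0.77]
grasp [0.3652 0.2723 0.1161] rad 0.0786 ang rad 0.034 xaz 65.6 want 65.9 dz -0.0061
fix shift [ 0.0001 -0.0005  0.0063] turn [-0.    -0.002 -0.004]
```

```bash
python3 -m creep '[[[0,0,0,0,0,0,0.06],[0,0,0,0,0,0,0.06],[0,0,0,0,0,0,0.06],[0,0,0,0,0,-0.01,0.06],[0,0,0,0,0,-0.02,0.0854],[0,0,0,0,0,-0.03,0.0854],[0,0,0,0,0,-0.03,0.0854],[0,0,0,0,0,-0.03,0.0854],[0,0,0,0,0,-0.01,0.0854],[0,0,0,0,0,0,0.0854]]]' 45; python3 - <<'E'
from go import *
from fit import axis
c=cam("scene");save(c,"s16",(100,100,300,250),4);P=cloud(c); print(axis(P,(.554,.203),.132,.141,.04,.025,.02))
c=cam("wrist");P=cloud(c);save(c,"w16"); print(axis(P,(.554,.203),.132,.141,.04,.025,.02))
Q=P.reshape(-1,3); m=(np.hypot(Q[:,0]-.365,Q[:,1]-.272)<.03)&(Q[:,2]>.12)&(Q[:,2]<.14); print(Q[m].mean(0))
err((.553,.202,.31),np.radians(0),0,0)
E
```

```text
t: 28.77
eef_pos: [0.3925, 0.2556, 0.3069]
tool_rot: [-0.061, 0.833, 0.548, -0.04]
contact_force: [-1.1, -0.4, 0.3]
gripper_width: 0.999
(46, array([0.5518, 0.2029, 0.0231]), array([0.5534, 0.2047]))
(0, array([0.554, 0.203, 0.024]), array([0.554, 0.203]))
[0.36283733 0.27205074 0.12648354]
t 28.87 p [0.3916 0.2555 0.3046] F [-0.8 -0.4 -0.3] T [-0.05 -0.15  0.  ] w 1.003
x [ 0.396  0.918 -0.003] z [-0.136  0.055 -0.989] q [-0.96  0.17  0.36  2.01 -0.21  1.06  0.67]
tgt TCP [0.553 0.202 0.31 ] shift [ 0.0147  0.1668 -0.0302] turn [-0.128  0.089  1.162]
```

View pics/s16.png

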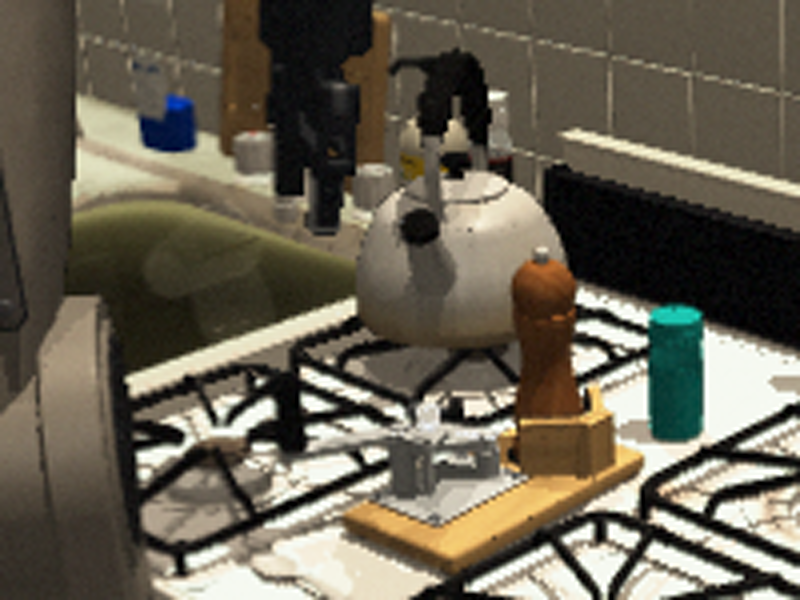

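```bash
python3 -m creep '[[[-0.045,0.03,0,0,0.005,-0.005,0.0854],[-0.045,0.03,0,0,0.005,-0.003,0.0854],[-0.045,0.03,0,0,0.005,0,0.0854],[0,0,0,0,0,0,0.0854]]]' 60; python3 - <<'E'
from plan import *
plan([(.550,.204,.312,0)],.0854)
E
```

```text
t: 29.2
eef_pos: [0.4045, 0.2475, 0.3063]
tool_rot: [-0.026, 0.836, 0.547, 0.031]
contact_force: [0.1, -0.7, -0.6]
gripper_width: 1.002
t 29.2 p [0.4045 0.2475 0.3063] F [ 0.1 -0.7 -0.6] T [-0.11  0.1  -0.01] w 1.002
x [0.399 0.913 0.081] z [ 0.023  0.078 -0.997] q [-0.99  0.11  0.36  2.07 -0.11  0.91  0.6 ]
11
[[0,0,0.105,0.002,0.014,-0.001,0.0854],[0,0,0.105,0.003,0.013,-0.001,0.0854],[0,0,0.105,0.005,0.013,-0.001,0.0854],[0,0,0.105,0.006,0.013,-0.001,0.0854],[0,0,0.105,0.007,0.012,-0.001,0.0854],[0,0,0.105,0.008,0.011,-0.001,0.0854],[0,0,0.105,0.009,0.01,-0.001,0.0854],[0,0,0.105,0.01,0.009,-0.001,0.0854],[0,0,0.105,0.011,0.008,-0.001,0.0854],[0,0,0.105,0.012,0.007,-0.001,0.0854],[0,0,0.105,0.013,0.005,-0.001,0.0854]]
```

```bash
python3 -m creep '[[[0,-0.04,0,0.002,0.006,-0.001,0.0854],[0,-0.04,0,0.003,0.01,-0.001,0.0854],[0,0,0.105,0.003,0.013,-0.001,0.0854],[0,0,0.105,0.003,0.013,-0.001,0.0854],[0,0,0.105,0.005,0.013,-0.001,0.0854],[0,0,0.105,0.006,0.013,-0.001,0.0854],[0,0,0.105,0.007,0.012,-0.001,0.0854],[0,0,0.105,0.008,0.011,0,0.0854],[0,0,0.105,0.009,0.01,0,0.0854],[0,0,0.105,0.01,0.009,0,0.0854],[0,0,0.09,0.008,0.006,0,0.0854],[0,0,0.07,0.006,0.004,0,0.0854],[0,0,0.03,0.003,0.001,0,0.0854],[0,0,0,0,0,0,0.0854],[0,0,0,0,0,0,0.0854]]]' 60; python3 - <<'E'
from go import *
from fit import axis
c=cam("wrist");save(c,"w17");P=cloud(c); print(axis(P,(.554,.203),.132,.141,.04,.025,.02))
err((.553,.202,.22),np.radians(0),0,0)
print(proj(c,[(.553,.202,.19)]))
E
```

```text
t: 30.45
eef_pos: [0.5387, 0.2058, 0.2898]
tool_rot: [0.01, 0.998, 0.047, -0.032]
contact_force: [-0.3, -0.3, -0.2]
gripper_width: 1.0
(183, array([0.554 , 0.2016, 0.0247]), array([0.5541, 0.2013]))
t 30.5 p [0.5385 0.2059 0.2897] F [ 0.4 -0.6 -0.5] T [-0.04 -0.08 -0.05] w 0.999
x [ 0.993  0.095 -0.065] z [-0.063 -0.022 -0.998] q [-0.92  0.4   0.6   1.8  -0.25  1.08 -0.13]
tgt TCP [0.553 0.202 0.22 ] shift [0.0185 0.0042 0.0687] turn [0.019 0.064 0.095]
[[314.91620472 250.13664474]]
```

View pics/w17.png

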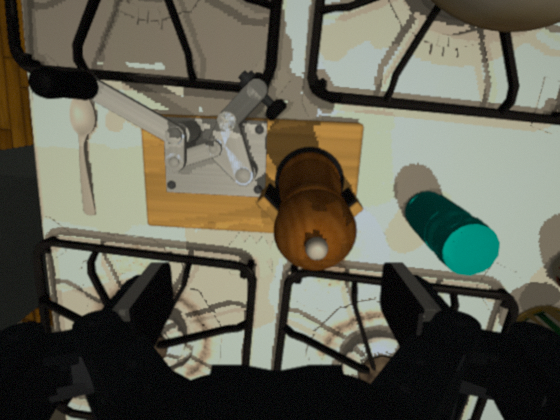

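```bash
python3 -m creep '[[[0.01,0.033,0.05,0.008,0.002,-0.001,0.0854],[0.01,0.031,0.045,0.006,0.001,0,0.0854],[0,0,0,0,0,0,0.0854],[0,0,0,0,0,0,0.0854]]]' 60; python3 - <<'E'
from go import *
err((.5535,.201,.2095),np.radians(0),0,0)
E
```

```text
t: 30.83
eef_pos: [0.5506, 0.2055, 0.2892]
tool_rot: [-0.001, 1.0, 0.003, -0.001]
contact_force: [-0.4, -1.1, 0.2]
gripper_width: 1.0
t 30.83 p [0.5506 0.2055 0.2892] F [-0.4 -1.1  0.2] T [ 0.03 -0.05  0.02] w 1.0
x [ 1.     0.006 -0.002] z [-0.002  0.002 -1.   ] q [-0.93  0.4   0.62  1.82 -0.27  1.01 -0.2 ]
tgt TCP [0.5535 0.201  0.2095] shift [0.0031 0.0047 0.0797] turn [-0.002  0.002  0.006]
```

```bash
python3 -m creep '[[[0,0,0.006,0.003,0.0035,0.01,0.0854],[0,0,0,0,0,0.02,0.0854],[0,0,0,0,0,0.02,0.0854],[0,0,0,0,0,0.015,0.0854],[0,0,0,0,0,0.008,0.0854],[0,0,0,0,0,0,0.0854],[0,0,0,0,0,0,0.0854]]]' 60; python3 - <<'E'
from go import *
err((.5535,.201,.2095),np.radians(0),0,0)
c=cam("wrist");save(c,"w18")
E
```

```text
t: 31.42
eef_pos: [0.5519, 0.2027, 0.2112]
tool_rot: [-0.002, 1.0, 0.006, -0.004]
contact_force: [-0.0, 0.2, 0.2]
gripper_width: 0.997
t 31.42 p [0.5519 0.2027 0.2112] F [-0.   0.2  0.2] T [ 0.02 -0.03 -0.02] w 0.997
x [ 1.     0.011 -0.008] z [-0.008  0.003 -1.   ] q [-0.88  0.49  0.56  1.88 -0.34  0.87 -0.13]
tgt TCP [0.5535 0.201  0.2095] shift [0.0016 0.0018 0.0017] turn [-0.003  0.008  0.011]
```

View pics/w18.png

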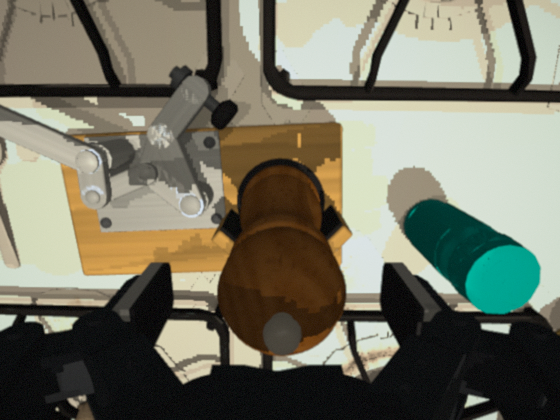

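```bash
python3 -m creep '[[[-0.003,0.008,0.01,0.0015,0,0.001,0.0854],[0,0,0,0,0,0,0.04],[0,0,0,0,0,0,0.04],[0,0,0,0,0,0,0.04],[0,0,0,0,0,0,0.04],[0,0,0,0,0,0,0.04],[0,0,0,0,0,0,0.04],[0,0,0,0,0,0,0.04]]]' 60; python3 - <<'E'
from go import *
err((.5535,.201,.2095),np.radians(0),0,0)
E
python3 -m creep '[[[0,0,0,0,-0.003,-0.006,0.04],[0,0,0,0,-0.003,-0.015,0.04],[0,0,0,0,0,-0.025,0.04],[0,0,0,0,0,-0.03,0.04],[0,0,0,0,0,-0.02,0.04],[0,0,0,0,0,-0.01,0.04],[0,0,0,0,0,0,0.04],[0,0,0,0,0,0,0.04]]]'; python3 - <<'E'
from plan import *
c=cam("scene");save(c,"s19",(100,60,300,250),4)
plan([(.475,.0,.33,0),(.409,-.179,.33,0)],.04,.033)
E
```

```text
t: 32.13
eef_pos: [0.5548, 0.2036, 0.2139]
tool_rot: [-0.002, 1.0, 0.001, 0.003]
contact_force: [-0.2, 0.5, -1.5]
gripper_width: 0.542
t 32.13 p [0.5548 0.2036 0.2139] F [-0.2  0.5 -1.5] T [ 0.01 -0.04 -0.01] w 0.542
x [1.    0.001 0.005] z [ 0.005  0.003 -1.   ] q [-0.89  0.49  0.57  1.88 -0.34  0.86 -0.14]
tgt TCP [0.5535 0.201  0.2095] shift [-0.0013  0.0026  0.0044] turn [-0.003 -0.005  0.001]
t: 32.8
eef_pos: [0.5526, 0.2102, 0.3234]
tool_rot: [-0.0, 1.0, 0.001, 0.0]
contact_force: [-0.2, -0.9, -2.6]
gripper_width: 0.545
t 32.85 p [0.5526 0.2101 0.3231] F [-0.   0.5 -2.3] T [-0.04 -0.01 -0.04] w 0.541
x [1.    0.001 0.   ] z [ 0.  0. -1.] q [-0.96  0.37  0.64  1.77 -0.24  1.08 -0.24]
13
[[0,0,0.0,-0.011,0.03,-0.001,0.04],[0,0,0.0,-0.011,0.03,-0.001,0.04],[0,0,0.0,-0.011,0.03,-0.001,0.04],[0,0,0.0,-0.011,0.03,-0.001,0.04],[0,0,0.0,-0.011,0.03,-0.001,0.04],[0,0,0.0,-0.011,0.03,-0.001,0.04],[0,0,0.0,-0.011,0.03,-0.001,0.04],[0,0,-0.0,-0.011,0.03,-0.0,0.04],[0,0,-0.0,-0.011,0.03,-0.0,0.04],[0,0,-0.0,-0.011,0.03,-0.0,0.04],[0,0,-0.0,-0.011,0.03,-0.0,0.04],[0,0,-0.0,-0.011,0.03,-0.0,0.04],[0,0,-0.0,-0.011,0.03,-0.0,0.04]]
```

View pics/s19.png

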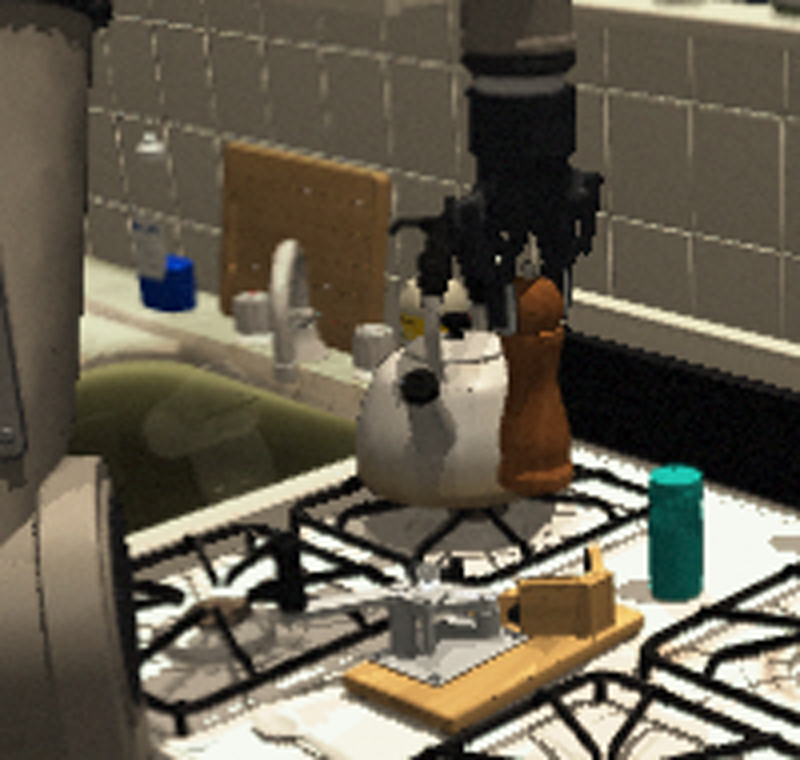

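```bash
python3 -m creep '[[[0,0,0,-0.006,0.015,-0.001,0.04],[0,0,0,-0.011,0.03,-0.001,0.04],[0,0,0,-0.011,0.03,-0.001,0.04],[0,0,0,-0.011,0.03,-0.001,0.04],[0,0,0,-0.011,0.03,-0.001,0.04],[0,0,0,-0.011,0.03,-0.001,0.04],[0,0,0,-0.011,0.03,-0.001,0.04],[0,0,0,-0.011,0.03,0,0.04],[0,0,0,-0.011,0.03,0,0.04],[0,0,0,-0.011,0.03,0,0.04],[0,0,0,-0.011,0.028,0,0.04],[0,0,0,-0.009,0.022,0,0.04],[0,0,0,-0.006,0.012,0,0.04],[0,0,0,-0.003,0.005,0,0.04],[0,0,0,0,0,0,0.04],[0,0,0,0,0,0,0.04]]]' 60; python3 - <<'E'
from go import *
err((.409,-.182,.30),np.radians(0),0,0)
c=cam("wrist");save(c,"w20");np.save("pics/w20.npy",c,allow_pickle=True)
c=cam("top");save(c,"t20",(280,140,440,300),4)
E
```

```text
t: 34.18
eef_pos: [0.3971, -0.1602, 0.3134]
tool_rot: [0.003, 1.0, -0.0, -0.016]
contact_force: [0.1, 0.3, -2.2]
gripper_width: 0.544
t 34.18 p [ 0.3971 -0.1602  0.3134] F [ 0.1  0.3 -2.2] T [ 0.01 -0.06 -0.04] w 0.544
x [ 1.    -0.    -0.031] z [-0.031 -0.006 -0.999] q [-0.61  0.05  0.89  2.13 -0.03  1.01  0.29]
tgt TCP [ 0.409 -0.182  0.3  ] shift [0.0123 0.0218 0.0131] turn [ 0.006  0.031 -0.   ]
```

View pics/w20.png

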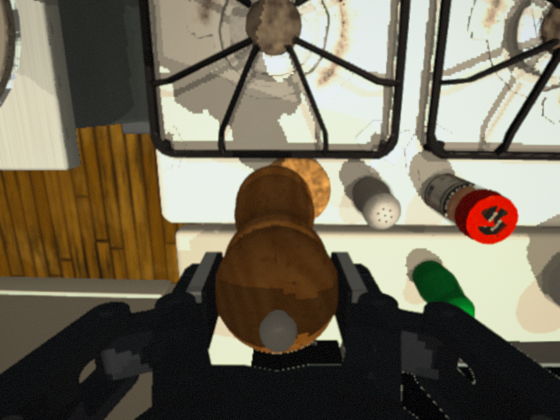

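View pics/t20.png

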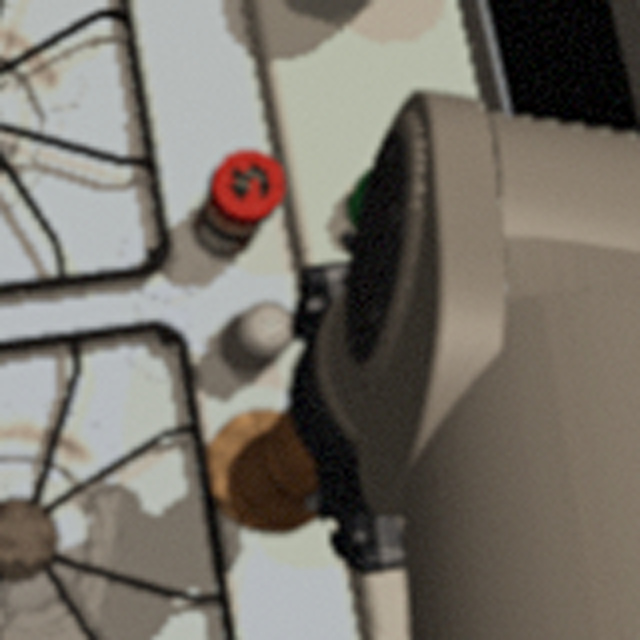

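```bash
python3 - <<'E'
from fit import *
c=np.load("pics/scene0.npy",allow_pickle=True).item()
im=c["color"].astype(int); r,g,b=im[...,0],im[...,1],im[...,2]
for nm in("scene0","top0"):
    c=np.load(f"pics/{nm}.npy",allow_pickle=True).item(); im=c["color"].astype(int); r,g,b=im[...,0],im[...,1],im[...,2]
    P=cloud(c); near=(np.hypot(P[...,0]-.409,P[...,1]+.181)<.06)&(P[...,2]<.03)
    m=near&(r-b>50)
    v,u=np.nonzero(m); pts=np.array([atz(c,a,d,.006)[:2] for a,d in zip(u,v)])
    hull=cv2.convexHull(pts.astype(np.float32))[:,0]; (cx,cy),rad=cv2.minEnclosingCircle(pts.astype(np.float32)); print(nm,len(pts),pts.mean(0),cx,cy,rad, np.ptp(pts,0), pts.min(0)+np.ptp(pts,0)/2)
E
python3 -m creep '[[[0.003,0.015,0,0.003,0.005,0.002,0.04],[0.003,0.015,0,0.005,0.008,0.003,0.04],[0,0,0,0.003,0.004,0.002,0.04],[0,0,0,0,0,0,0.04],[0,0,0,0,0,0,0.04]]]' 60; python3 - <<'E'
from go import *
err((.409,-.182,.22),np.radians(0),0,0)
E
```

```text
scene0 510 [ 0.40541777 -0.18162976] 0.40900862216949463 -0.19303207099437714 0.05290926247835159 [0.0813178  0.10356869] [ 0.40717196 -0.19294976]
top0 694 [ 0.40798022 -0.18043119] 0.40824201703071594 -0.18036340177059174 0.03930358588695526 [0.07402763 0.07463828] [ 0.40826568 -0.18161207]
t: 34.7
eef_pos: [0.4122, -0.1711, 0.3055]
tool_rot: [0.0, 1.0, 0.007, -0.0]
contact_force: [0.5, 1.4, -2.8]
gripper_width: 0.544
t 34.7 p [ 0.4122 -0.1711  0.3055] F [ 0.5  1.4 -2.8] T [ 0.02 -0.02 -0.01] w 0.544
x [ 1.     0.014 -0.   ] z [-0. -0. -1.] q [-0.57  0.1   0.9   2.12 -0.09  0.97  0.39]
tgt TCP [ 0.409 -0.182  0.22 ] shift [-0.0033  0.0108  0.0855] turn [0.    0.    0.014]
```

```bash
python3 -m creep '[[[0,0,0.014,-0.003,0.006,0.005,0.04],[0,0,0,0,0.003,0.015,0.04],[0,0,0,0,0,0.02,0.04],[0,0,0,0,0,0.02,0.04],[0,0,0,0,0,0.01,0.04],[0,0,0,0,0,0,0.04],[0,0,0,0,0,0,0.04]]]' 60; python3 - <<'E'
from go import *
err((.408,-.182,.20),np.radians(0),0,0)
E
```

```text
t: 35.28
eef_pos: [0.4101, -0.1781, 0.2323]
tool_rot: [-0.0, 1.0, 0.002, 0.0]
contact_force: [0.1, -0.2, -2.3]
gripper_width: 0.543
t 35.28 p [ 0.4101 -0.1781  0.2323] F [ 0.1 -0.2 -2.3] T [ 0.01 -0.06 -0.01] w 0.543
x [1.    0.003 0.001] z [ 0.001  0.    -1.   ] q [-0.46  0.26  0.85  2.19 -0.27  0.8   0.58]
tgt TCP [ 0.408 -0.182  0.2  ] shift [-0.0021  0.0039  0.0323] turn [-0.    -0.001  0.003]
```

```bash
python3 -m creep '[[[0,0,0,-0.002,0.0035,0.004,0.04],[0,0,0,0,0,0.01,0.04],[0,0,0,0,0,0.008,0.04],[0,0,0,0,0,0.004,0.04],[0,0,0,0,0,0,0.04],[0,0,0,0,0,0,0.04]]]' 60; python3 - <<'E'
from go import *
err((.408,-.182,.20),np.radians(0),0,0)
c=cam("scene");save(c,"s21",(250,150,410,310),4)
c=cam("top");save(c,"t21",(280,140,440,300),4)
E
```

```text
t: 35.78
eef_pos: [0.4092, -0.1819, 0.2056]
tool_rot: [-0.0, 1.0, 0.002, 0.002]
contact_force: [0.5, -0.2, -3.2]
gripper_width: 0.547
t 35.78 p [ 0.4092 -0.1819  0.2056] F [ 0.5 -0.2 -3.2] T [-0.02 -0.   -0.01] w 0.547
x [1.    0.004 0.005] z [ 0.005  0.    -1.   ] q [-0.4   0.31  0.81  2.21 -0.34  0.73  0.65]
tgt TCP [ 0.408 -0.182  0.2  ] shift [-0.0012  0.0001  0.0056] turn [-0.    -0.005  0.004]
```

View pics/s21.png

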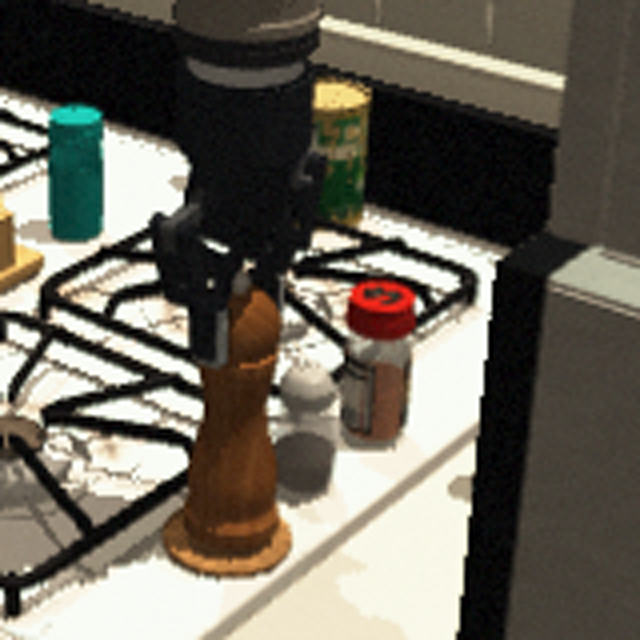

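View pics/t21.png

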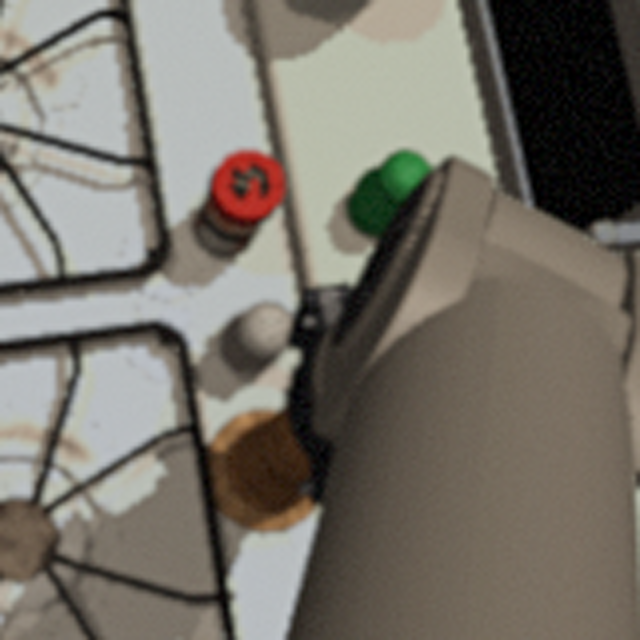

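Centred over the coaster, about 5 mm above. Lower until contact.

```bash
python3 -m creep '[[[0,-0.005,0,-0.001,0,0.002,0.04],[0,0,0,0,0,0.0015,0.04],[0,0,0,0,0,0,0.04]]]' 60;python3 -m creep '[[[0,0,0,0,0,0.0015,0.04],[0,0,0,0,0,0.001,0.04]]]';python3 -m creep '[[[0,0,0,0,0,0.0015,0.04],[0,0,0,0,0,0,0.04]]]'
```

```text
t: 36.13
eef_pos: [0.4088, -0.182, 0.2027]
tool_rot: [-0.0, 1.0, 0.002, 0.001]
contact_force: [-0.5, -1.2, -2.5]
gripper_width: 0.548
t: 36.3
eef_pos: [0.409, -0.182, 0.2003]
tool_rot: [-0.0, 1.0, 0.002, 0.001]
contact_force: [-0.2, 0.3, -2.5]
gripper_width: 0.543
t: 36.47
eef_pos: [0.4095, -0.1827, 0.1997]
tool_rot: [-0.0, 1.0, 0.002, 0.002]
contact_force: [-1.5, 0.5, 0.9]
gripper_width: 0.541
```

```bash
python3 -m creep '[[[0,-0.002,0,0,0,0.001,0.04],[0,0,0,0,0,0,0.04]]]'; python3 -m creep '[[[0,0,0,0,0,0,0.085],[0,0,0,0,0,0,0.085],[0,0,0,0,0,0,0.085],[0,0,0,0,0,0,0.085],[0,0,0,0,0,-0.01,0.085],[0,0,0,0,0,-0.02,0.085],[0,0,0,0,0,-0.03,0.085],[0,0,0,0,0,-0.03,0.085],[0,0,0,0,0,-0.03,0.085],[0,0,0,0,0,-0.02,0.085],[0,0,0,0,0,0,0.085]]]'; python3 -m creep '[[[0,0,0,0.01,-0.03,-0.01,0.085],[0,0,0,0.01,-0.03,-0.01,0.085],[0,0,0,0.01,-0.03,0,0.085],[0,0,0,0.01,-0.03,0,0.085],[0,0,0,0.01,-0.03,0,0.085],[0,0,0,0.01,-0.02,0,0.085],[0,0,0,0,0,0,0.085],[0,0,0,0,0,0,0.085]]]'; python3 - <<'E'
from fit import *
st()
for n in("scene","top"):
    c=cam(n); save(c,n+"22"); P=cloud(c)
    print(n,"mill",axis(P,(.409,-.181),.132,.141,.045,.025,.006),axis(P,(.409,-.181),.05,.09,.04,None,.006))
    print("salt",axis(P,(.484,-.178),.03,.07,.035,.022),"spice",axis(P,(.565,-.177),.04,.08,.035,.022))
save(c,"t22c",(280,140,440,300),4)
E
```

```text
t: 36.63
eef_pos: [0.4099, -0.1835, 0.1998]
tool_rot: [-0.001, 1.0, 0.002, 0.001]
contact_force: [-0.1, -0.0, -2.0]
gripper_width: 0.544
t: 37.55
eef_pos: [0.4085, -0.1858, 0.3477]
tool_rot: [0.001, 1.0, -0.001, -0.001]
contact_force: [1.0, -0.7, -0.1]
gripper_width: 0.992
t: 38.22
eef_pos: [0.4701, -0.0112, 0.3703]
tool_rot: [-0.001, 1.0, -0.004, 0.001]
contact_force: [0.1, -1.1, -0.5]
gripper_width: 0.995
t 38.22 p [ 0.4701 -0.0112  0.3703] F [ 0.1 -1.1 -0.5] T [-0.04 -0.03  0.03] w 0.995
x [ 1.    -0.009  0.003] z [ 0.003  0.001 -1.   ] q [-0.82  0.05  0.76  1.98 -0.04  1.12 -0.06]
scene mill (69, array([ 0.4078, -0.1839,  0.0241]), array([ 0.4087, -0.1833])) (294, array([ 0.4089, -0.1834,  0.0212]))
salt (223, array([ 0.4862, -0.1806,  0.0186]), array([ 0.4895, -0.1783])) spice (239, array([ 0.5683, -0.18  ,  0.0212]), array([ 0.5691, -0.1795]))
top mill (1, array([ 0.4089, -0.181 ,  0.0241]), array([ 0.4097, -0.1806])) (0, array([ 0.409, -0.181,  0.024]))
salt (0, array([ 0.484, -0.178,  0.024]), array([ 0.484, -0.178])) spice (2, array([ 0.5698, -0.1786,  0.0221]), array([ 0.5697, -0.1786]))
```

View pics/scene22.png

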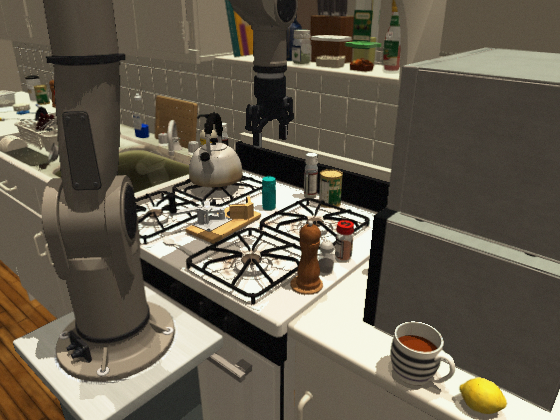

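View pics/top22.png

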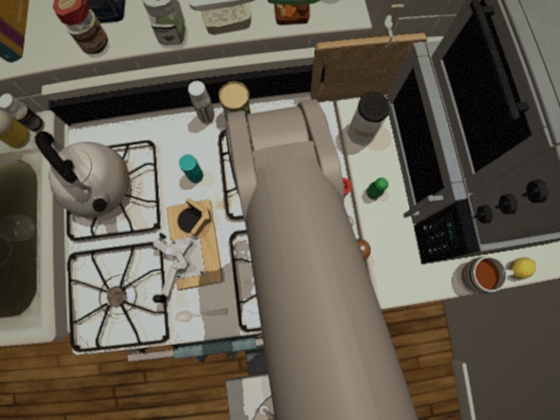

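```bash
python3 -m creep '[[[0,0,0,0,0,0,0.085],[0,0,0,0,0,0,0.085]]]'; python3 -c "
from station import hand_in
print(hand_in())"
```

```text
t: 38.48
eef_pos: [0.4691, -0.0143, 0.3701]
tool_rot: [-0.001, 1.0, -0.007, 0.001]
contact_force: [-0.6, -0.5, 0.4]
gripper_width: 0.995
the job is handed in; nothing more can be done
None
```

The job is handed in at 38.5 s. The mill stands upright and released on its coaster with the handle back at open. I could not measure the head's angle directly.

**What I did:**
- Set the mill down in the clamp, let go, and swung the handle until it stopped at about 1.75 rad.
- Twisted the head by turning the gripper about 2.1 rad clockwise.
- Swung the handle back to about 0.03 rad.
- Lifted the mill out and stood it on the coaster.

**Last checks:**
- The mill's axis measured (0.409, -0.183) m in the scene camera against about (0.408, -0.181) for the coaster. That is 2–3 mm off, against a 12 mm limit.
- The salt shaker and spice jar were within about 2 mm of their start in the scene camera. The arm blocked the top camera's final view of the row, so that view confirmed neither.

**What disagreed or stayed unsure:**
- After the handle first locked, the mill stood about 6 mm off its seat, pressed against one cheek. I gripped its head and nudged it home before twisting. After the twist it measured within about 2 mm of the seat.
- The head's turn is inferred from the gripper's rotation and a twist torque of roughly 0.14–0.25 N m, which fits the stated stiffness of 0.2 N m.
- The foot's clamping force could not be read either. I judged it only from the handle's resistance and the stop it reached.

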